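# Scoop the wheel nuts out from under the shelf

### The job

Three wheel nuts have rolled under the low wire shelf on the tyre-shop bench. With the long-handled scoop, reach in under the shelf without knocking against it, gather all three nuts, carry them out in the scoop and tip them into the open steel dish. Then lay the scoop down flat on the bench, right way up, and leave the other things where they are.

Things in the scene. Friction and masses are not known exactly. Their poses are not given: they have to be found in the camera images.
- scoop: aluminium scoop with a long straight handle, 365 mm long, 0.3 kg, 104 mm wide at the blade. Origin on the plane of its flat underside, 38 mm below the grip point on the handle; x points along the handle to the open nose, y to the left, z up. It starts lying flat on the bench, nose roughly towards the opening of the shelf.
- scoop_grip (a point): point near the balance of the empty scoop (its mass centre is 15 mm nearer the blade), at x = 0: centre of the handle's section, 38 mm above the underside; bar 14 mm wide (y), 20 mm high, from the blade's back wall (x = 165 mm) back to x = -30 mm, then a rubber end 16 mm wide, 22 mm high to x = -115 mm, with a 14 mm foot at x = -95 mm down to the bench. Good to grip from above.
- scoop_nose (a point): middle of the nose edge, at x = 250 mm of the scoop, on its underside. Blade floor flat, 2 mm thick, from x = 165 mm to the nose; back wall 42 mm high; side walls 3 mm thick, 34 mm high, 16 mm high near the nose. Pushed in flat along the bench until the nose meets the kerb's back, the floor slides under the nuts (push under 15 N).
- shelf: low wire shelf fixed to the bench, 170 mm deep (x), 200 mm wide (y): a dark steel frame and 5 mm wires, underside 80 mm and top 92 mm above the bench, on four 10 mm square legs at x = +-80, y = +-95 mm. Origin on the bench below its middle; x points into it, the free opening is on its -x side (front edge at x = -85 mm).
- kerb: aluminium kerb fixed to the bench under the shelf, 30 mm high, 6 mm thick, with a back and two sides, open on the -x side. Same origin and axes as the shelf. Inner face of the back at x = 60 mm, inner faces of the sides at y = +-65 mm, sides from x = -75 mm to the back. The bench is its floor.
- nut0_mid (a point): steel wheel nut, hexagonal, 19 mm across flats, 21 mm over the corners, 18 mm high, about 45 g, its foot rounded off by a 2.6 mm high chamfer; at the start it stands upright on the bench under the wire shelf, inside the kerb, within 32 mm of the kerb's middle line and between 30 mm in front of and 35 mm behind the shelf's middle. This point is the middle of the nut.
- nut1_mid (a point): steel wheel nut, hexagonal, 19 mm across flats, 21 mm over the corners, 18 mm high, about 45 g, its foot rounded off by a 2.6 mm high chamfer; like the first one; at the start it stands upright on the bench under the wire shelf, inside the kerb, within 32 mm of the kerb's middle line and between 30 mm in front of and 35 mm behind the shelf's middle. This point is the middle of the nut.
- nut2_mid (a point): steel wheel nut, hexagonal, 19 mm across flats, 21 mm over the corners, 18 mm high, about 45 g, its foot rounded off by a 2.6 mm high chamfer; like the first one; at the start it stands upright on the bench under the wire shelf, inside the kerb, within 32 mm of the kerb's middle line and between 30 mm in front of and 35 mm behind the shelf's middle. This point is the middle of the nut.
- nut0: the first wheel nut; origin at the middle of its foot, z up along its axis
- nut1: the second wheel nut, likewise
- nut2: the third wheel nut, likewise
- dish: open rectangular steel dish, loose on the bench, 160 (x) by 180 (y) mm outside, 50 mm high, walls and floor 4 mm, 0.9 kg. Origin at the centre of its underside, z up. The nuts are smooth (friction about 0.25): they slide out of the scoop when its floor is tipped nose down well beyond 20 degrees.
- tin: bystander: short white tin 64 mm across, 50 mm high, standing; origin at the centre of its foot
- patch_box: bystander: cardboard box 50 x 40 x 35 mm lying on the shelf near its back left corner; origin at the centre of its underside
- deep_socket: bystander: dark steel socket 32 mm across, 80 mm high, standing; origin at the centre of its foot
- chock: bystander: black rubber wheel chock 130 x 90 x 64 mm; origin at the centre of its underside
Things that resemble listed ones, but are neither listed nor needed, are in the scene too. Leave any turquoise look-alike of the dish alone.

How it is judged:
By the outcome, as a careful person would: the job done as asked, in the order asked, and still so for the second after the job is handed in, with the robot touching nothing.
It also fails if it takes over 69 s, if anything falls off the work surface, if the arm or the gripper's body presses on something with over 40 N, if the wrist force passes 120 N, or if a joint passes its speed limit or range.

### The arm

A 6-joint arm with a two-finger parallel gripper is mounted at the origin on the work surface. World frame = base frame: x ahead of the robot, y to its left, z up, the work surface at z = 0. Lengths are in m, angles in rad, forces in N, time in s.
With the tool pointing down it reaches from about 0.225 to 0.875 m from the base axis. Payload 3.4 kg.
Tool frame: the origin (TCP) lies at the very end of the fingers, on their centre line; the grasp point (between the pads) lies 19 mm behind it; z points along the fingers, y is the direction in which the jaws open and shut (so a half turn about z gives the same grasp; the last joint's range is limited). The gripper opens to 85 mm and grips with 20 to 120 N. Pads are 22 mm wide; open, the fingers measure 114 mm over their backs; the gripper's body (76 mm by 85 mm) begins 54 mm behind the grasp point. The pads swing forward as they close: fully open they stand 13 mm farther back than shut.
Start: joints at [1.224, 0.276, 1.505, -0, 1.361, -0.121], TCP at [0.129, 0.56, 0.231] pointing down, gripper open.
Joint ranges: [-2.89, 2.89], [-0.75, 2.08], [0.22, 2.7], [-1.18, 4.32], [0.11, 2.71], [-2.7, 2.7]. Speed limits (rad/s): [2.57, 2.57, 3.14, 3.14, 3.14, 3.14].

### API

Orientations are given as a unit quaternion [w, x, y, z].
In Python, from cell import sense, capture, camera_info, finish_job gives the robot as it stands. The module is installed in compiled form; this text tells all that it offers.
- The arm moves only by the tool carry_out, never from a script. Its argument "commands" is a list that holds one entry, the list of rows, each a list of 6 numbers: the shift along the tool's x, y, z in cm, then the turn, a rotation vector about the tool's x, y, z in rad. In form: [[[x, y, z, rx, ry, rz], ...]]. A call has exactly 10 rows; each row shifts and turns the commanded pose from where the row before left it, along the tool's axes as they then stand; what a row does not reach is not made up. A row lasts 1/12 s, in which the tool goes at most 41.7 mm and 7.16 degrees, less where a joint would pass 70% of its speed; a pose out of reach is approached as far as the arm can. A call is refused whole if a number of a shift passes 4.17 or a number of a turn 0.125, either way. A call with a gripper value outside its range is refused whole. "gripper" is the closure in counts, from 0 (fully open) to 255 (shut), set as the call begins (left out, the last holds). The fingers move at their own pace and stop on an object; "force" is the grip in N (left out, the last holds). Time passes only in rows, so rows that do not move let the fingers close, or fill a call up. It gives the time, the measured TCP pose, the force and the opening at its end, in the units of the state.
- sense(): the state, without advancing time (a new reading comes with each control period).
- capture(name): name is "scene" or "top" or "wrist"; returns the picture (480x640x3 uint8, red, green, blue); there is no depth.
- camera_info(name): a dict with "K" (3x3 intrinsics, pixels), "R" (3x3) and "t" (3): a world point X has camera coordinates R X + t. Camera axes: x right, y down, z forward; pixel columns grow to the right and rows downward; lengths in m; the calibration is good to about 2 mm. A picture is of the moment at which its call begins: read the wrist's pose just before it. camera_info takes no time and is no camera call; for the wrist camera it gives the pose at the moment of the call.
- finish_job(): hands the job in, once; it reports no verdict.
The state is a dict: "clock": time; "joint_positions": joint angles; "joint_velocities": joint speeds; "effort": joint torques, N m; "tcp_pos": TCP position; "tcp_rot": TCP orientation; "ft_force": force on the tool from outside, world axes, zero at the start; "torque": the same for the moment, N m; "finger_gap": finger opening in m.
Only numpy, scipy, OpenCV 4.12 (cv2) and the standard library are available. Lean on these libraries where they do the work, as an engineer would, in place of code of your own. Each camera call takes 0.05 s, during which the arm holds its last target.

## Working session

There is one attempt and no reset: what is moved stays moved. The work goes in short steps, Python scripts to look and compute and a tool call to move; the robot and the scene stay as the last step left them, time stands still between calls to the robot, and variables do not carry over. Pictures are saved under pics/ and viewed, and the job is handed in when it is done.

Besides the shell and the picture viewer there is one more tool, called after "Emit:" by a JSON object that holds its "method" and its "body". carry_out: Moves the arm, as the interface text tells. Its arguments: {"type":"object","properties":{"commands":{"type":"array","items":{"type":"array","items":{"type":"array","items":{"type":"number"}}}},"gripper":{"type":"number"},"force":{"type":"number"}},"required":["commands"]}

```bash
ls; mkdir -p pics
python3 - <<'E'
from cell import *
import cv2,json
for n in ["scene","top","wrist"]:
    i=camera_info(n); im=capture(n); cv2.imwrite(f"pics/{n}0.png",im[:,:,::-1])
    print(n,i["K"].tolist() if hasattr(i["K"],'tolist') else i["K"],i["R"],i["t"])
print(sense())
E
```

```text
pics
scene [[576.1417228019969, 0.0, 312.22956025249664], [0.0, 576.1417228019969, 237.9680600987947], [0.0, 0.0, 1.0]] [[ 0.45482687  0.89035205 -0.02014295]
 [ 0.46988728 -0.2591275  -0.84383581]
 [-0.75653054  0.37433429 -0.53622326]] [-0.31156131 -0.09876836  1.66553319]
top [[470.57877902873696, 0.0, 314.16070766395404], [0.0, 470.57877902873696, 236.84247043444464], [0.0, 0.0, 1.0]] [[ 0.01292783 -0.99990877 -0.00391362]
 [-0.98921337 -0.01221822 -0.14597134]
 [ 0.14591021  0.0057585  -0.98928108]] [0.14686102 0.43051096 1.27652129]
wrist [[395.97752263664165, 0.0, 319.62258269751743], [0.0, 395.97752263664165, 239.57248853645524], [0.0, 0.0, 1.0]] [[ 2.23704577e-01  9.74656783e-01 -6.46557202e-04]
 [ 9.22332707e-01 -2.11480558e-01  3.23385762e-01]
 [ 3.15053392e-01 -7.29392160e-02 -9.46266998e-01]] [-0.57425341 -0.04059608  0.38062007]
{'clock': 0.15, 'joint_positions': array([ 1.22402951e+00,  2.76468038e-01,  1.50580229e+00, -7.64811229e-06,
        1.36068966e+00, -1.21000220e-01]), 'joint_velocities': array([-1.54832274e-03,  6.37983661e-05, -2.77397469e-03,  6.44527101e-04,
       -9.35827442e-04,  9.61260365e-05]), 'effort': array([ 3.01441396e-03, -4.17150128e+01, -2.46031344e+01,  3.71846163e-04,
        7.65762117e-03, -1.19013689e-05]), 'tcp_pos': array([0.12859754, 0.56005671, 0.23064393]), 'tcp_rot': array([-1.54807132e-04,  1.12642890e-01,  9.93635301e-01, -6.65920297e-04]), 'ft_force': array([ 0.21683562, -0.56549511, -0.12795663]), 'torque': array([-0.03536961, -0.00333422,  0.07009415]), 'finger_gap': 0.08497609929215164}
```

View pics/scene0.png

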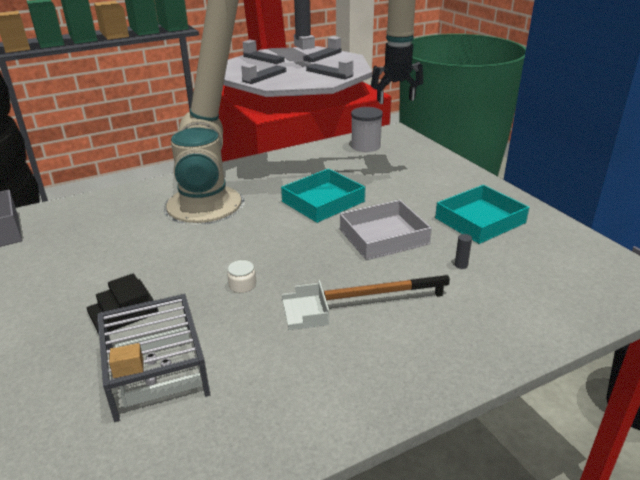

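View pics/top0.png

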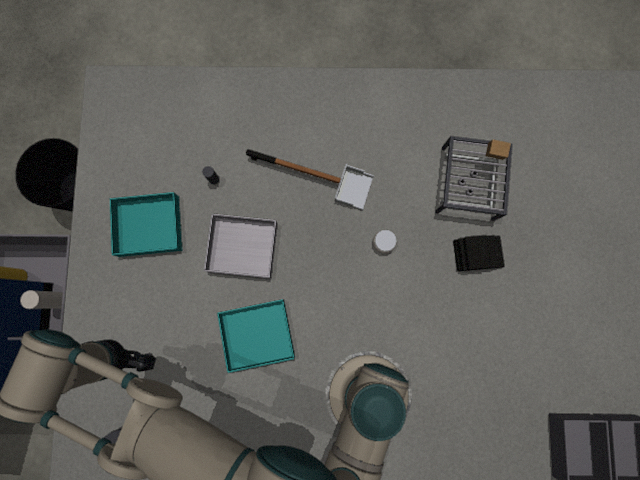

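View pics/wrist0.png

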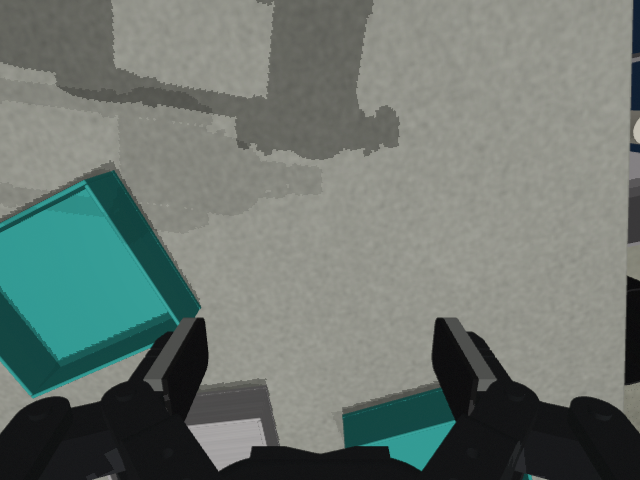

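Top view: the dish candidates are grey steel (242,246), turquoise (146,224) and turquoise (257,335). The grey one fits, because it is steel and the turquoise ones are look-alikes. The scoop lies from (250,152) to (370,190), and the shelf is at (475,178) with its opening facing the scoop. Next I'll enlarge these to confirm.

```bash
cat > h.py <<'E'
import numpy as np, cv2
from cell import *
def ray(n,px,info=None):
    i=info or camera_info(n); K=np.array(i["K"]);R=np.array(i["R"]);t=np.array(i["t"])
    d=R.T@np.linalg.inv(K)@np.array([px[0],px[1],1.]); return -R.T@t,d
def cast(n,px,z=0,info=None):
    c,d=ray(n,px,info); return c+d*(z-c[2])/d[2]
def proj(n,X,info=None):
    i=info or camera_info(n); K=np.array(i["K"]);R=np.array(i["R"]);t=np.array(i["t"])
    p=K@(R@np.array(X,float)+t); return p[:2]/p[2]
def crop(src,dst,x0,y0,x1,y1,s,step=10):
    im=cv2.imread(src)[y0:y1,x0:x1]; im=cv2.resize(im,None,fx=s,fy=s,interpolation=cv2.INTER_CUBIC)
    for x in range((x0//step+1)*step,x1,step):
        cv2.line(im,((x-x0)*s,0),((x-x0)*s,6),(0,0,255),1); cv2.putText(im,str(x),((x-x0)*s+2,14),0,.35,(0,0,255),1)
    for y in range((y0//step+1)*step,y1,step):
        cv2.line(im,(0,(y-y0)*s),(6,(y-y0)*s),(0,0,255),1); cv2.putText(im,str(y),(8,(y-y0)*s+4),0,.35,(0,0,255),1)
    cv2.imwrite(dst,im)
E
python3 - <<'E'
from h import *
crop("pics/top0.png","pics/c_shelf.png",420,120,530,200+25,7)
crop("pics/top0.png","pics/c_scoop.png",235,135,385,220,5)
crop("pics/top0.png","pics/c_dish.png",195,200,295,290,6)
crop("pics/scene0.png","pics/c_sc_shelf.png",85,285,225,420,5)
E
```

```text
(no output)
```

View pics/c_shelf.png

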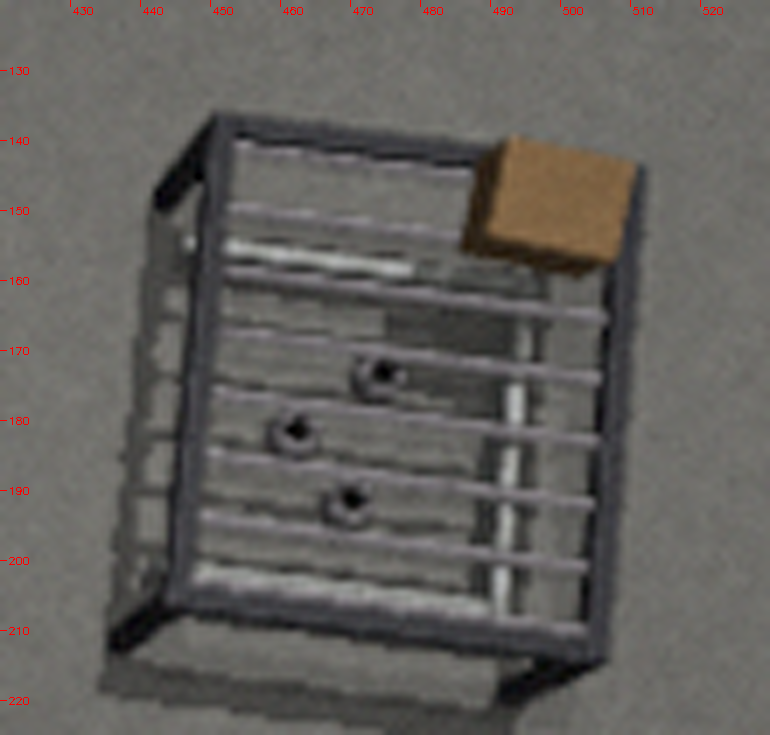

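View pics/c_scoop.png

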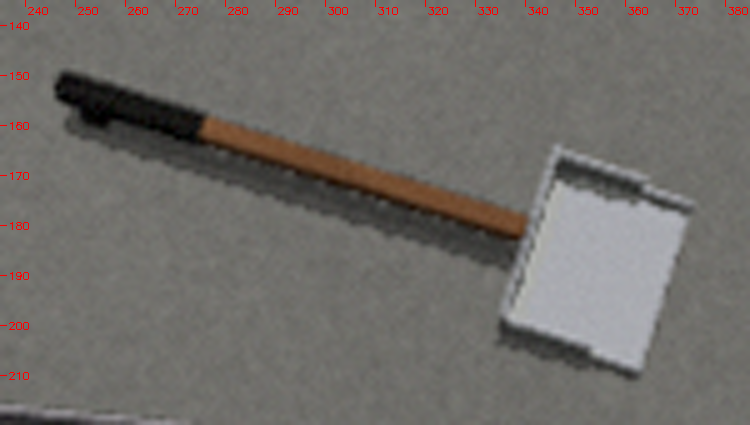

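View pics/c_dish.png

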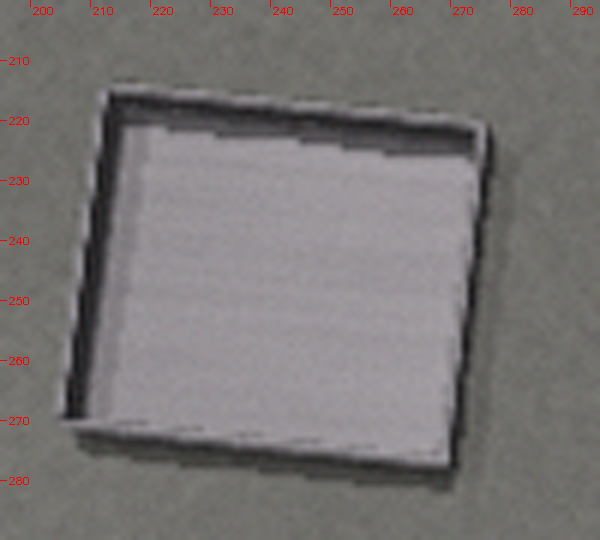

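View pics/c_sc_shelf.png

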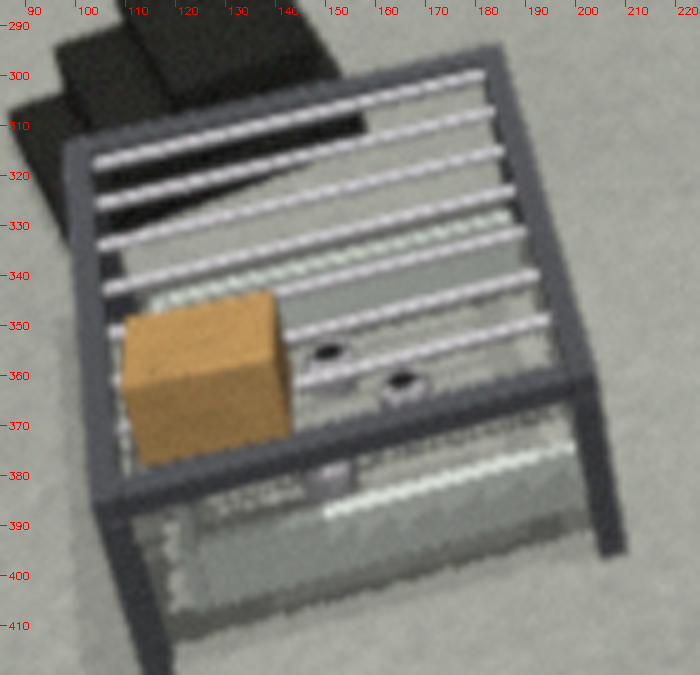

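The crops confirm the grey dish: its rim corners are at (212,215), (276,220), (270,278) and (205,270). The three nut holes are at (474,173), (462,181.5) and (470,191). The shelf's opening is on the left, and the scoop lies right way up. Next I'll convert these to positions.

```bash
cat > m.py <<'E'
from h import *
def fit(pts,model):
    P=np.array(pts)[:,:2]; M=np.array(model,float); pc=P.mean(0);mc=M.mean(0)
    H=(M-mc).T@(P-pc); a=np.arctan2(H[0,1]-H[1,0],H[0,0]+H[1,1]); R=np.array([[np.cos(a),-np.sin(a)],[np.sin(a),np.cos(a)]])
    return pc-R@mc,a,np.linalg.norm((M-mc)@R.T+pc-P,axis=1)
def T(o,a,l): return o+np.array([[np.cos(a),-np.sin(a)],[np.sin(a),np.cos(a)]])@np.array(l)
if __name__=="__main__":
    np.set_printoptions(precision=4,suppress=True)
    so,sa,e=fit([cast("top",p,.092) for p in [(450.5,136),(512,143.5),(506.5,214.5),(443,206.5)]],[(-.085,.1),(.085,.1),(.085,-.1),(-.085,-.1)])
    print("shelf",so,sa,e)
    # scene check
    s2=fit([cast("scene",p,.092) for p in [(98.5,312.5),(104.5,386),(204,360),(185,294)]],[(.085,-.1),(.085,.1),(-.085,.1),(-.085,-.1)])
    print("shelf scene",s2)
    ro=np.array([[np.cos(sa),np.sin(sa)],[-np.sin(sa),np.cos(sa)]])
    for p in [(474,173.3),(462,181.7),(470,191.3)]:
        X=cast("top",p,.018); print("nut",X,ro@(X[:2]-so))
    do,da,e=fit([cast("top",p,.05) for p in [(211.8,214.7),(276.8,220.2),(270.3,278.3),(204.8,270.3)]],[(.08,.09),(.08,-.09),(-.08,-.09),(-.08,.09)])
    print("dish",do,da,e)
    # scoop: nose corners (z=16mm top of side at nose), back-wall corners z=.042; handle axis z=.048 top
    A=cast("top",(374,175.5),.016);B=cast("top",(362.5,210.5),.016)
    C=cast("top",(346,164.7),.040);D=cast("top",(334.5,200),.040)
    print("scoop blade corners",fit([A,B,C,D],[(.25,.052),(.25,-.052),(.165,.052),(.165,-.052)]))
    h1=cast("top",(340.5,180.3),.048);h0=cast("top",(247.5,152),.048);print("handle",h1,h0,np.linalg.norm(h1-h0),np.arctan2(*(h1-h0)[[1,0]]))
    for n,p,z in [("tin",(385,240.5),.05),("sock",(211,173),.08)]: print(n,cast("top",p,z))
E
python3 m.py
```

```text
shelf [ 0.5948 -0.2882] -1.6927001276236213 [0.0018 0.0006 0.0012 0.0003]
shelf scene (array([ 0.5956, -0.2896]), np.float64(-1.6973113565249505), array([0.0022, 0.0025, 0.0015, 0.0023]))
nut [ 0.6202 -0.3029  0.018 ] [0.0115 0.0271]
nut [ 0.5951 -0.2678  0.018 ] [-0.0203 -0.0022]
nut [ 0.5672 -0.2896  0.018 ] [ 0.0047 -0.0272]
dish [0.3992 0.3522] -0.08703197935644764 [0.0026 0.0001 0.0007 0.0032]
scoop blade corners (array([0.6325, 0.2386]), np.float64(-1.8693713251432724), array([0.0026, 0.0017, 0.0011, 0.0022]))
handle [0.5869 0.0807 0.048 ] [0.666  0.3435 0.048 ] 0.27444507179222405 -1.8631070547563924
tin [ 0.4182 -0.0418  0.05  ]
sock [0.5945 0.4363 0.08  ]
```

```bash
cat > plan.py <<'E'
from h import *
from scipy.spatial.transform import Rotation as Ro
from scipy.linalg import logm,expm
np.set_printoptions(precision=4,suppress=True)
def pose(s=None):
    s=s or sense(); q=s["tcp_rot"]; M=np.eye(4); M[:3,:3]=Ro.from_quat([q[1],q[2],q[3],q[0]]).as_matrix(); M[:3,3]=s["tcp_pos"]; return M
def down(x,y,z,yaw,pitch=0):
    """scoop yaw; tool x = -scoop x, tool y = scoop y, z down; pitch>0 = nose up"""
    sx=np.array([np.cos(yaw),np.sin(yaw),0]); sy=np.array([-sx[1],sx[0],0])
    M=np.eye(4); M[:3,0]=-sx; M[:3,1]=sy; M[:3,2]=[0,0,-1]; M[:3,:3]=M[:3,:3]@Ro.from_rotvec([0,-pitch,0]).as_matrix(); M[:3,3]=[x,y,z]; return M
def tw(A,B,n):
    L=np.real(logm(np.linalg.inv(A)@B)); v=np.r_[L[:3,3]*100,L[2,1],L[0,2],L[1,0]]/n
    print("n",n,"row",np.round(v,3))
    for k in np.linspace(0,1,6)[1:]: print("   ",(A@expm(L*k))[:3,3])
    return v
def lin(A,B,n):
    # straight line rows relative to moving tool frame, rotation evenly
    r=Ro.from_matrix(A[:3,:3].T@B[:3,:3]).as_rotvec()/n; d=(B[:3,3]-A[:3,3])/n
    Rk=A[:3,:3]
    for k in range(n):
        print(np.round(np.r_[Rk.T@d*100,r],3).tolist()); Rk=Rk@Ro.from_rotvec(r).as_matrix()
E
python3 - <<'E'
from plan import *
c,d=ray("wrist",(320,240)); print("cam",c)
tw(pose(),down(.633,.239,.15,-1.866),20)
E
```

```text
cam [0.046  0.5789 0.373 ]
n 20 row [-2.975  1.546  0.402 -0.     0.     0.082]
    [0.2616 0.572  0.2145]
    [0.3913 0.5404 0.1983]
    [0.5039 0.4687 0.1822]
    [0.5875 0.3645 0.1661]
    [0.633 0.239 0.15 ]
```

Emit:
{"method": "carry_out", "body": {"commands": [[[-2.97,1.55,0.4,0,0,0.082],[-2.97,1.55,0.4,0,0,0.082],[-2.97,1.55,0.4,0,0,0.082],[-2.97,1.55,0.4,0,0,0.082],[-2.97,1.55,0.4,0,0,0.082],[-2.97,1.55,0.4,0,0,0.082],[-2.97,1.55,0.4,0,0,0.082],[-2.97,1.55,0.4,0,0,0.082],[-2.97,1.55,0.4,0,0,0.082],[-2.97,1.55,0.4,0,0,0.082]]], "gripper": 0}}

```text
clock: 0.98
tcp_pos: [0.454, 0.523, 0.1904]
tcp_rot: [-0.0, 0.501, 0.865, -0.0]
ft_force: [-0.2, 0.1, 0.3]
finger_gap: 0.0858
```

Emit:
{"method": "carry_out", "body": {"commands": [[[-2.97,1.55,0.4,0,0,0.082],[-2.97,1.55,0.4,0,0,0.082],[-2.97,1.55,0.4,0,0,0.082],[-2.97,1.55,0.4,0,0,0.082],[-2.97,1.55,0.4,0,0,0.082],[-2.97,1.55,0.4,0,0,0.082],[-2.97,1.55,0.4,0,0,0.082],[-2.97,1.55,0.4,0,0,0.082],[-2.97,1.55,0.4,0,0,0.082],[-2.97,1.55,0.4,0,0,0.082]]]}}

```text
clock: 1.82
tcp_pos: [0.647, 0.26, 0.1504]
tcp_rot: [-0.0, 0.805, 0.594, -0.0]
ft_force: [0.7, 1.1, 0.2]
finger_gap: 0.0858
```

Run:
```python
from plan import *
im=capture("wrist"); cv2.imwrite("pics/w1.png",im[:,:,::-1]); i=camera_info("wrist"); s=sense()
import pickle; pickle.dump((i,s),open("w1.pkl","wb")); print(s["clock"],s["tcp_pos"],s["ft_force"]); print(pose(s)[:3,:3])
for x,y,z in [(0,0,.048),(.165,0,.048),(-.03,0,.048)]: 
    c,sn=np.cos(-1.866),np.sin(-1.866); print(x,proj("wrist",[.633+c*x-sn*y,.239+sn*x+c*y,z],i))
```

```text
1.8667 [0.6483 0.2524 0.1495] [ 0.4858 -3.9384 -0.6944]
[[ 0.3009  0.9537 -0.0009]
 [ 0.9536 -0.3009 -0.0075]
 [-0.0074  0.0014 -1.    ]]
0 [305.4545 263.0855]
0.165 [309.9935 453.2641]
-0.03 [304.4196 219.7243]
```

View pics/w1.png

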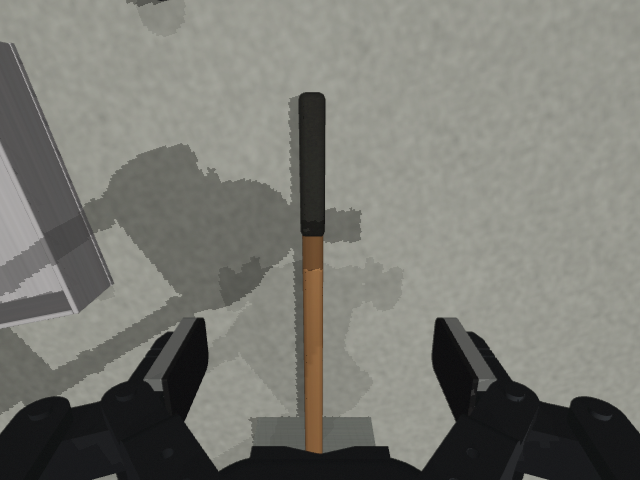

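Emit:
{"method": "carry_out", "body": {"commands": [[[0,0,0,0,0,0],[0,0,0,0,0,0],[0,0,0,0,0,0],[0,0,0,0,0,0],[0,0,0,0,0,0],[0,0,0,0,0,0],[0,0,0,0,0,0],[0,0,0,0,0,0],[0,0,0,0,0,0],[0,0,0,0,0,0]]]}}

```text
clock: 2.7
tcp_pos: [0.6461, 0.2617, 0.1513]
tcp_rot: [-0.0, 0.803, 0.596, 0.0]
ft_force: [-0.1, 0.3, -0.5]
finger_gap: 0.0856
```

Run:
```python
from plan import *
i=camera_info("wrist"); s=sense();im=capture("wrist"); cv2.imwrite("pics/w2.png",im[:,:,::-1]); 
import pickle; pickle.dump((i,s),open("w2.pkl","wb")); print(s["clock"],s["tcp_pos"],s["ft_force"]); print(pose(s)[:3,:3])
hsv=cv2.cvtColor(im,cv2.COLOR_RGB2HSV)
m=cv2.inRange(hsv,(5,90,60),(22,255,255)); m[:, :250]=0;m[:,370:]=0
for r in range(200,445,30):
    x=np.where(m[r])[0]
    if len(x): print(r,x.min(),x.max(),cast("wrist",((x.min()+x.max())/2,r),.048,i))
for r in range(60,240):
    x=np.where(m[r])[0]
    if len(x)>8: print("first brown row",r,cast("wrist",((x.min()+x.max())/2,r),.048,i)); break
g=cv2.cvtColor(im,cv2.COLOR_RGB2GRAY)
print([(r,int(g[r,312])) for r in range(80,110,2)])
```

```text
2.7 [0.6461 0.2617 0.1513] [-0.1494  0.2603 -0.4925]
[[ 0.2905  0.9569  0.    ]
 [ 0.9569 -0.2905  0.    ]
 [ 0.     -0.     -1.    ]]
260 305 324 [0.6373 0.2486 0.048 ]
290 305 324 [0.6307 0.2274 0.048 ]
320 305 323 [0.6235 0.2052 0.048 ]
350 305 323 [0.6163 0.1817 0.048 ]
380 306 323 [0.6089 0.1566 0.048 ]
410 306 322 [0.6004 0.1302 0.048 ]
440 306 322 [0.5917 0.1021 0.048 ]
first brown row 238 [0.6415 0.2635 0.048 ]
[(80, 154), (82, 154), (84, 153), (86, 154), (88, 155), (90, 154), (92, 155), (94, 101), (96, 36), (98, 38), (100, 41), (102, 40), (104, 42), (106, 42), (108, 42)]
```

View pics/w2.png

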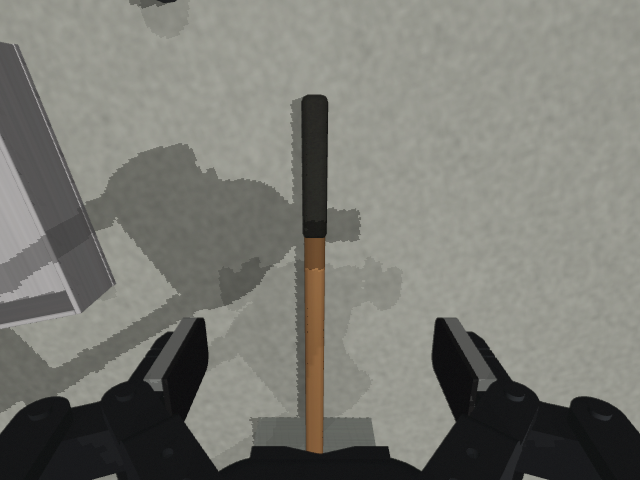

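Emit:
{"method": "carry_out", "body": {"commands": [[[-0.74,-0.125,1.0,0,0,0.0045],[-0.74,-0.125,1.5,0,0,0],[-0.74,-0.125,2.0,0,0,0],[-0.73,-0.125,2.0,0,0,0],[0,0,2.0,0,0,0],[0,0,1.5,0,0,0],[0,0,1.2,0,0,0],[0,0,1.0,0,0,0],[0,0,0.7,0,0,0],[0,0,0.3,0,0,0]]], "gripper": 0}}

```text
clock: 3.58
tcp_pos: [0.6326, 0.2348, 0.0184]
tcp_rot: [-0.0, 0.805, 0.594, -0.0]
ft_force: [-0.1, -0.1, 1.0]
finger_gap: 0.0855
```

Emit:
{"method": "carry_out", "body": {"commands": [[[0,0,0,0,0,0],[0,0,0,0,0,0],[0,0,0,0,0,0],[0,0,0,0,0,0],[0,0,0,0,0,0],[0,0,0,0,0,0],[0,0,0,0,0,0],[0,0,0,0,0,0],[0,0,0,0,0,0],[0,0,0,0,0,0]]], "gripper": 255, "force": 100}}

```text
clock: 4.42
tcp_pos: [0.6335, 0.2349, 0.0201]
tcp_rot: [0.0, 0.805, 0.594, 0.001]
ft_force: [0.3, 0.6, 4.5]
finger_gap: 0.0124
```

Run:
```python
from plan import *
s=sense();print(s);im=capture("wrist"); cv2.imwrite("pics/w3.png",im[:,:,::-1]); 
im=capture("top"); cv2.imwrite("pics/t3.png",im[:,:,::-1]); crop("pics/t3.png","pics/t3c.png",235,135,385,220,5)
```

```text
{'clock': 4.4167, 'joint_positions': array([ 0.2522,  0.5862,  1.5505, -0.0001,  1.0032,  0.5518]), 'joint_velocities': array([ 0.0008, -0.0001,  0.0001, -0.001 ,  0.0014, -0.0007]), 'effort': array([  0.5013, -50.9626, -17.9907,   0.1569,   0.0447,   0.018 ]), 'tcp_pos': array([0.6335, 0.2349, 0.0201]), 'tcp_rot': array([0.0004, 0.8047, 0.5937, 0.0008]), 'ft_force': array([0.2679, 0.583 , 4.5454]), 'torque': array([-0.0869,  0.0561, -0.0365]), 'finger_gap': 0.0124279672319633}
```

View pics/w3.png

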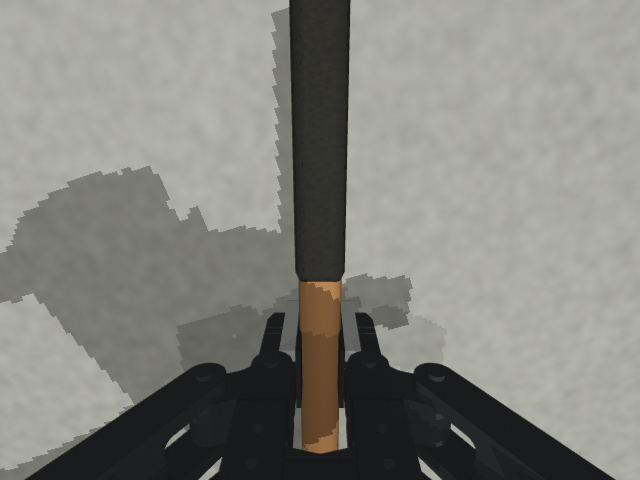

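View pics/t3c.png

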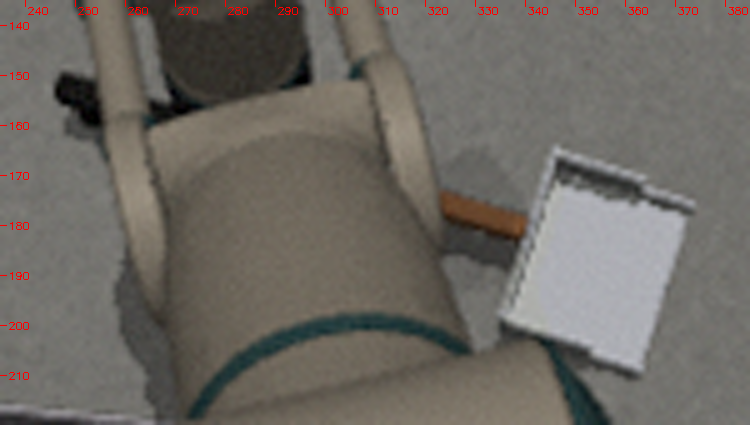

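The handle is gripped (gap 12.4 mm, scoop still flat). Next I'll move to in front of the shelf, slightly raised.

Run:
```python
from plan import *
P=pose(); print(np.arctan2(-P[1,0],-P[0,0]), P[2,:3])
lin(P,down(.639,.0635,.045,-1.695),1)
A=P.copy();A[2,3]+=.025
tw(A,down(.639,.0635,.045,-1.695),10)
```

```text
-1.8703208492934296 [ 0.0008  0.0015 -1.    ]
[-16.209, 5.585, -2.493, 0.002, -0.001, -0.175]
n 10 row [-1.666  0.415  0.001  0.    -0.    -0.018]
    [0.6322 0.2006 0.0451]
    [0.6321 0.1662 0.0451]
    [0.6332 0.1319 0.045 ]
    [0.6355 0.0977 0.045 ]
    [0.639  0.0635 0.045 ]
```

Emit:
{"method": "carry_out", "body": {"commands": [[[0,0,-0.2,0,0,0],[0,0,-0.3,0,0,0],[0,0,-0.5,0,0,0],[0,0,-0.5,0,0,0],[0,0,-0.5,0,0,0],[0,0,-0.3,0,0,0],[0,0,-0.2,0,0,0],[0,0,0,0,0,0],[0,0,0,0,0,0],[0,0,0,0,0,0]]]}}

```text
clock: 5.35
tcp_pos: [0.6326, 0.2347, 0.0441]
tcp_rot: [-0.0, 0.805, 0.594, -0.0]
ft_force: [-0.4, -1.5, -2.7]
finger_gap: 0.0129
```

Emit:
{"method": "carry_out", "body": {"commands": [[[-1.67,0.415,0,0,0,-0.0175],[-1.67,0.415,0,0,0,-0.0175],[-1.67,0.415,0,0,0,-0.0175],[-1.67,0.415,0,0,0,-0.0175],[-1.67,0.415,0,0,0,-0.0175],[-1.67,0.415,0,0,0,-0.0175],[-1.67,0.415,0,0,0,-0.0175],[-1.67,0.415,0,0,0,-0.0175],[-1.67,0.415,0,0,0,-0.0175],[-1.67,0.415,0,0,0,-0.0175]]]}}

```text
clock: 6.18
tcp_pos: [0.6364, 0.0622, 0.044]
tcp_rot: [-0.0, 0.749, 0.662, -0.0]
ft_force: [0.3, 0.4, -2.8]
finger_gap: 0.0127
```

Emit:
{"method": "carry_out", "body": {"commands": [[[0,0,0,0,0,0],[0,0,0,0,0,0],[0,0,0,0,0,0],[0,0,0,0,0,0],[0,0,0,0,0,0],[0,0,0,0,0,0],[0,0,0,0,0,0],[0,0,0,0,0,0],[0,0,0,0,0,0],[0,0,0,0,0,0]]]}}

```text
clock: 7.02
tcp_pos: [0.6367, 0.0631, 0.0443]
tcp_rot: [-0.0, 0.75, 0.662, 0.0]
ft_force: [-1.0, -0.3, -3.4]
finger_gap: 0.0126
```

Run:
```python
from plan import *
s=sense();P=pose(s);print(P,s["ft_force"],s["torque"],np.arctan2(-P[1,0],-P[0,0]));im=capture("top"); cv2.imwrite("pics/t4.png",im[:,:,::-1]);crop("pics/t4.png","pics/t4c.png",370,120,520,230,5)
im=capture("scene"); cv2.imwrite("pics/s4.png",im[:,:,::-1]);crop("pics/s4.png","pics/s4c.png",85,250,345,440,3)
```

```text
[[ 0.1241  0.9923  0.0001  0.6367]
 [ 0.9923 -0.1241  0.0001  0.0631]
 [ 0.0001  0.0001 -1.      0.0443]
 [ 0.      0.      0.      1.    ]] [-1.0135 -0.3344 -3.4289] [ 0.0588 -0.0145  0.002 ] -1.6951677008712962
```

View pics/t4c.png

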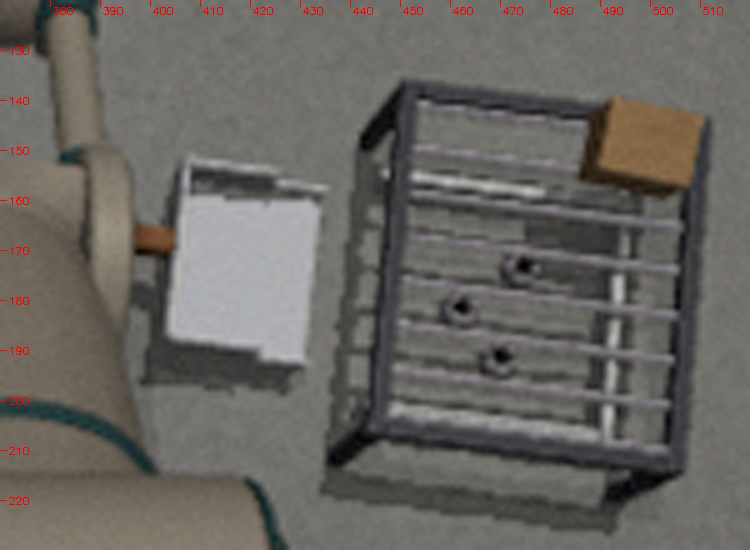

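View pics/s4c.png

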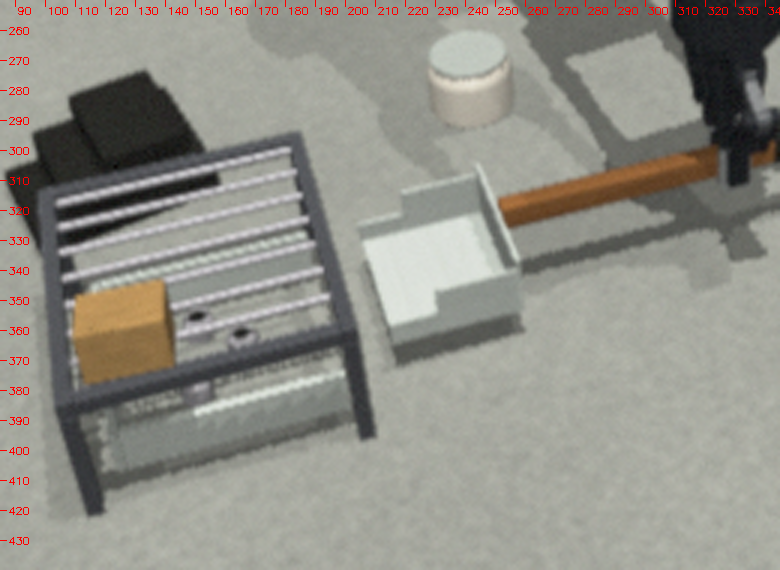

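Run:
```python
from plan import *
so=np.array([.5948,-.2882]);sa=-1.693
r=np.array([[np.cos(sa),np.sin(sa)],[-np.sin(sa),np.cos(sa)]])
f=lambda p,z:r@(cast("top",p,z)[:2]-so)
print("nose",f((433,157.5),.041),f((429.5,192.5),.041),"back",f((406.5,151.3),.066),f((402,187.3),.066))
print("kerb L",f((450,155),.03),f((478,158.3),.03),"R",f((450,202),.03),f((488,206.5),.03),"back",f((493,175),.03),f((490.5,205),.03))
P=pose();n=P[:2,3]-.25*P[:2,0];print("nose kin",r@(n-so),"grip",r@(P[:2,3]-so))
lin(P,down(*(so+r.T@[-.335,.0])[:2],.019,-1.695),1)
```

```text
nose [-0.1142  0.0499] [-0.1139 -0.0525] back [-0.1942  0.049 ] [-0.1955 -0.0549]
kerb L [-0.0646  0.0676] [0.0154 0.0686] R [-0.0518 -0.069 ] [ 0.055  -0.0676] back [0.0616 0.0253] [ 0.0616 -0.0624]
nose kin [-0.1037 -0.0018] grip [-0.3537 -0.0012]
[-1.871, 0.128, 2.529, 0.0, -0.0, -0.0]
```

Emit:
{"method": "carry_out", "body": {"commands": [[[0,0.15,0.3,0,0,0],[0,0,0.4,0,0,0],[0,0,0.4,0,0,0],[0,0,0.4,0,0,0],[0,0,0.3,0,0,0],[0,0,0.3,0,0,0],[0,0,0.2,0,0,0],[0,0,0.1,0,0,0],[0,0,0.1,0,0,0],[0,0,0,0,0,0]]]}}

```text
clock: 7.95
tcp_pos: [0.6379, 0.0628, 0.0201]
tcp_rot: [-0.0, 0.75, 0.662, -0.0]
ft_force: [-1.3, 0.2, 2.6]
finger_gap: 0.0121
```

Emit:
{"method": "carry_out", "body": {"commands": [[[-0.4,0,0,0,0,0],[-0.8,0,0,0,0,0],[-1.0,0,0,0,0,0],[-1.0,0,0,0,0,0],[-1.0,0,0,0,0,0],[-0.8,0,0,0,0,0],[-0.5,0,0,0,0,0],[-0.3,0,0,0,0,0],[0,0,0,0,0,0],[0,0,0,0,0,0]]]}}

```text
clock: 8.78
tcp_pos: [0.6316, 0.0035, 0.0201]
tcp_rot: [0.001, 0.75, 0.661, 0.0]
ft_force: [-0.1, 2.0, 5.7]
finger_gap: 0.0127
```

Run:
```python
from plan import *
s=sense();P=pose(s);print(P[2],s["ft_force"],s["torque"]);im=capture("top"); cv2.imwrite("pics/t5.png",im[:,:,::-1]);crop("pics/t5.png","pics/t5c.png",400,120,520,230,6)
```

```text
[-0.0004  0.0019 -1.      0.0201] [-0.0776  1.9882  5.739 ] [ 0.3569  0.0735 -0.1747]
```

View pics/t5c.png

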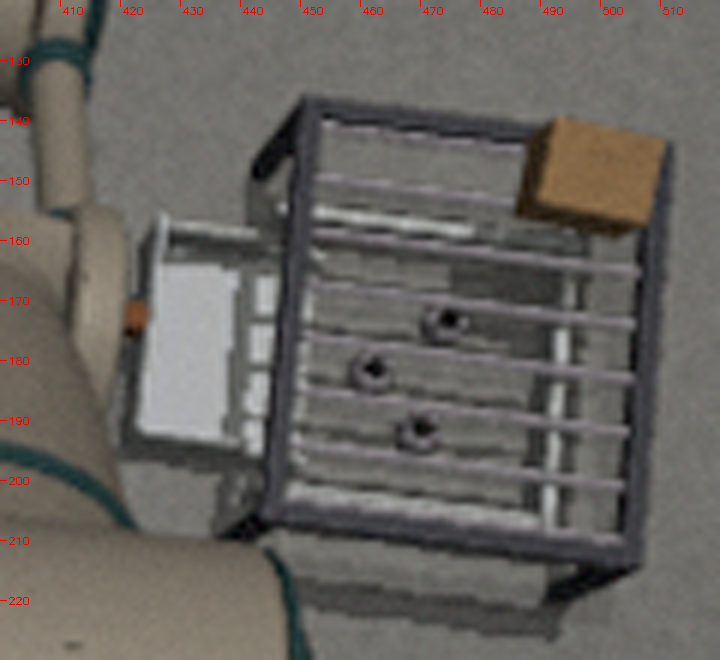

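Emit:
{"method": "carry_out", "body": {"commands": [[[-0.3,0,0,0,0,0],[-0.5,0,0,0,0,0],[-0.6,0,0,0,0,0],[-0.6,0,0,0,0,0],[-0.6,0,0,0,0,0],[-0.6,0,0,0,0,0],[-0.6,0,0,0,0,0],[-0.6,0,0,0,0,0],[-0.6,0,0,0,0,0],[-0.5,0,0,0,0,0]]]}}

```text
clock: 9.67
tcp_pos: [0.6246, -0.05, 0.0201]
tcp_rot: [0.0, 0.75, 0.661, 0.001]
ft_force: [1.4, 5.0, 6.0]
finger_gap: 0.0126
```

Emit:
{"method": "carry_out", "body": {"commands": [[[-0.4,0,0,0,0,0],[-0.4,0,0,0,0,0],[-0.4,0,0,0,0,0],[-0.4,0,0,0,0,0],[-0.4,0,0,0,0,0],[-0.4,0,0,0,0,0],[-0.3,0,0,0,0,0],[-0.3,0,0,0,0,0],[-0.2,0,0,0,0,0],[-0.2,0,0,0,0,0]]]}}

```text
clock: 10.5
tcp_pos: [0.6203, -0.0834, 0.0201]
tcp_rot: [0.0, 0.75, 0.661, 0.001]
ft_force: [1.0, 6.1, 6.1]
finger_gap: 0.0123
```

Run:
```python
from plan import *
s=sense();P=pose(s);print(P[2],s["ft_force"],s["torque"]);im=capture("top"); cv2.imwrite("pics/t6.png",im[:,:,::-1]);crop("pics/t6.png","pics/t6c.png",400,120,520,230,6)
so=np.array([.5948,-.2882]);sa=-1.693
r=np.array([[np.cos(sa),np.sin(sa)],[-np.sin(sa),np.cos(sa)]])
n=P[:2,3]-.25*P[:2,0];print("nose kin",r@(n-so))
```

```text
[ 0.0015  0.0014 -1.      0.0201] [0.9727 6.0822 6.1255] [ 0.8902 -0.0197 -0.0143]
nose kin [ 0.0436 -0.0006]
```

View pics/t6c.png

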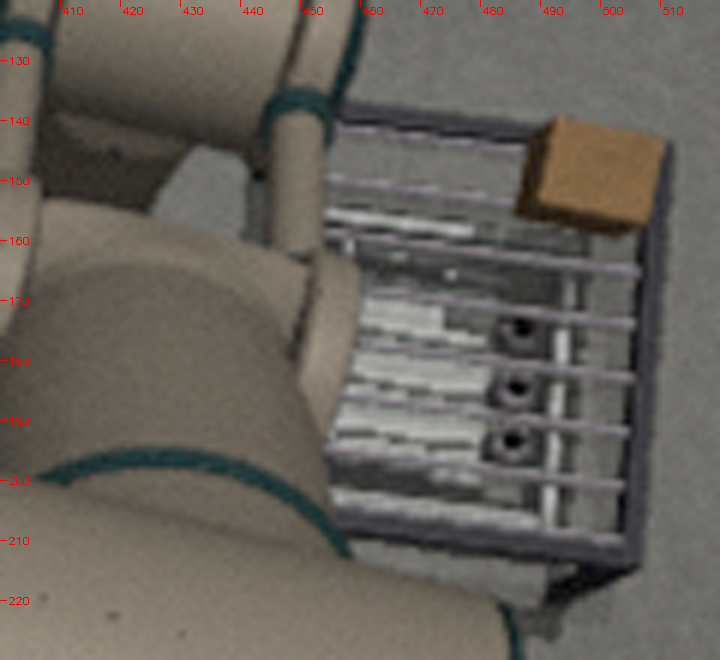

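The three nuts now stand in a row against the kerb's back at about (485,174), (484,184) and (483,193). I'll push on slowly.

Emit:
{"method": "carry_out", "body": {"commands": [[[-0.1,0,0,0,0,0],[-0.1,0,0,0,0,0],[-0.1,0,0,0,0,0],[-0.1,0,0,0,0,0],[-0.1,0,0,0,0,0],[-0.1,0,0,0,0,0],[-0.1,0,0,0,0,0],[0,0,0,0,0,0],[0,0,0,0,0,0],[0,0,0,0,0,0]]]}}

```text
clock: 11.38
tcp_pos: [0.6193, -0.0897, 0.0201]
tcp_rot: [-0.0, 0.75, 0.661, 0.001]
ft_force: [1.6, 6.4, 6.7]
finger_gap: 0.0123
```

Emit:
{"method": "carry_out", "body": {"commands": [[[-0.1,0,0,0,0,0],[-0.1,0,0,0,0,0],[-0.1,0,0,0,0,0],[-0.1,0,0,0,0,0],[-0.1,0,0,0,0,0],[0,0,0,0,0,0],[0,0,0,0,0,0],[0,0,0,0,0,0],[0,0,0,0,0,0],[0,0,0,0,0,0]]]}}

```text
clock: 12.22
tcp_pos: [0.6187, -0.095, 0.0201]
tcp_rot: [-0.0, 0.75, 0.661, 0.001]
ft_force: [1.6, 6.5, 6.6]
finger_gap: 0.0119
```

Emit:
{"method": "carry_out", "body": {"commands": [[[-0.1,0,0,0,0,0],[-0.1,0,0,0,0,0],[-0.1,0,0,0,0,0],[-0.1,0,0,0,0,0],[0,0,0,0,0,0],[0,0,0,0,0,0],[0,0,0,0,0,0],[0,0,0,0,0,0],[0,0,0,0,0,0],[0,0,0,0,0,0]]]}}

```text
clock: 13.05
tcp_pos: [0.6182, -0.0989, 0.0201]
tcp_rot: [-0.0, 0.75, 0.661, 0.001]
ft_force: [0.8, 6.6, 7.3]
finger_gap: 0.0124
```

Run:
```python
from plan import *
s=sense();P=pose(s);print(P[2],s["ft_force"],s["torque"]);im=capture("top"); cv2.imwrite("pics/t7.png",im[:,:,::-1]);crop("pics/t7.png","pics/t7c.png",430,140,520,220,8)
im=capture("scene"); cv2.imwrite("pics/s7.png",im[:,:,::-1]);crop("pics/s7.png","pics/s7c.png",85,285,225,420,5)
```

```text
[ 0.0017  0.0012 -1.      0.0201] [0.7901 6.6346 7.2854] [ 0.9257  0.0065 -0.0585]
```

View pics/t7c.png

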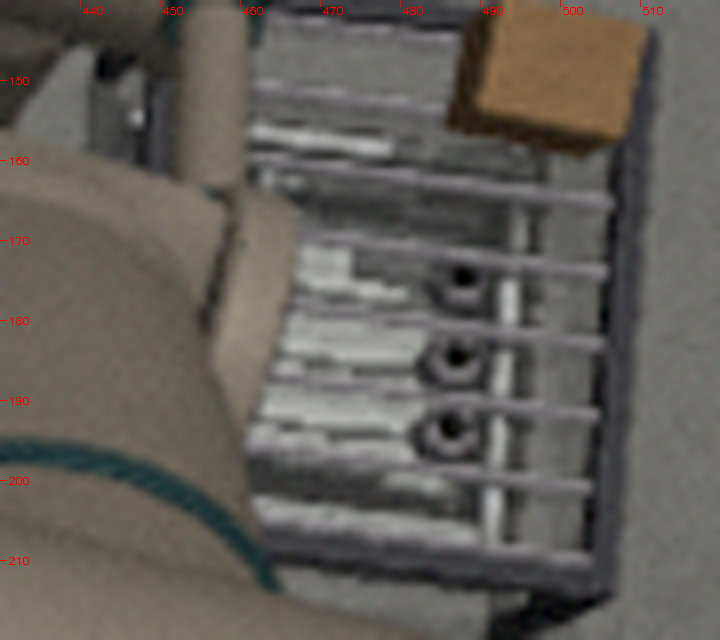

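View pics/s7c.png

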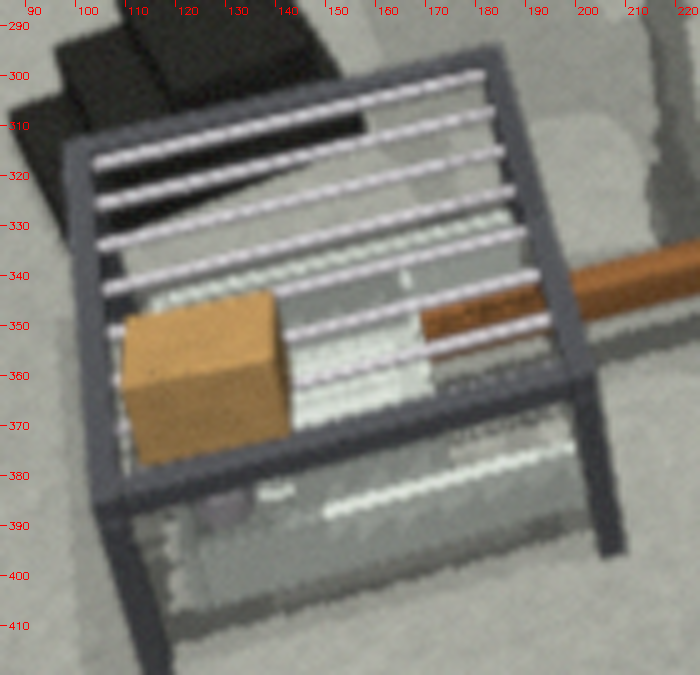

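Emit:
{"method": "carry_out", "body": {"commands": [[[-0.1,0,0,0,0,0],[-0.1,0,0,0,0,0],[-0.1,0,0,0,0,0],[-0.1,0,0,0,0,0],[0,0,0,0,0,0],[0,0,0,0,0,0],[0,0,0,0,0,0],[0,0,0,0,0,0],[0,0,0,0,0,0],[0,0,0,0,0,0]]]}}

```text
clock: 13.98
tcp_pos: [0.6177, -0.1029, 0.0201]
tcp_rot: [-0.0, 0.75, 0.661, 0.001]
ft_force: [0.7, 6.1, 6.1]
finger_gap: 0.0125
```

Run:
```python
from plan import *
so=np.array([.5948,-.2882]);sa=-1.693
r=np.array([[np.cos(sa),np.sin(sa)],[-np.sin(sa),np.cos(sa)]])
for p in [(486.5,174.5),(485.5,184.5),(484.7,193.3)]: print(r@(cast("top",p,.019)[:2]-so))
P=pose();print("nose kin",r@(P[:2,3]-.25*P[:2,0]-so))
```

```text
[0.0469 0.0279]
[ 0.0465 -0.0018]
[ 0.0463 -0.0277]
nose kin [ 0.0633 -0.0008]
```

Emit:
{"method": "carry_out", "body": {"commands": [[[-0.1,0,0,0,0,0],[-0.1,0,0,0,0,0],[-0.1,0,0,0,0,0],[0,0,0,0,0,0],[0,0,0,0,0,0],[0,0,0,0,0,0],[0,0,0,0,0,0],[0,0,0,0,0,0],[0,0,0,0,0,0],[0,0,0,0,0,0]]]}}

```text
clock: 14.82
tcp_pos: [0.6174, -0.1036, 0.0201]
tcp_rot: [-0.001, 0.75, 0.661, 0.002]
ft_force: [1.5, 12.6, 7.7]
finger_gap: 0.0122
```

View top.

The force rose to 12.6 N and the motion stopped, so the nose is on the kerb's back. A quick look before withdrawing.

Run:
```python
from plan import *
im=capture("top"); cv2.imwrite("pics/t8.png",im[:,:,::-1]);crop("pics/t8.png","pics/t8c.png",430,140,520,220,8)
```

```text
(no output)
```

View pics/t8c.png

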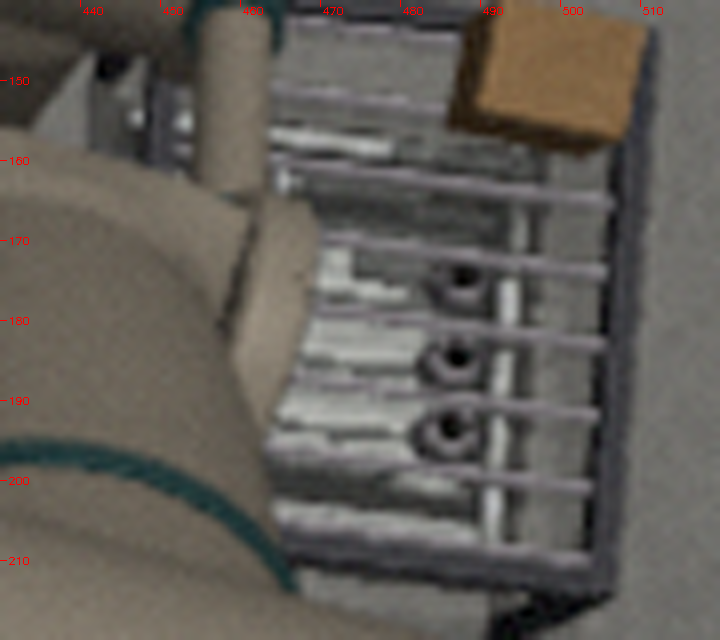

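The nuts didn't move while the blade advanced, so they are standing on its floor. Next I'll ease back, raise the scoop slightly and tilt the nose up about 4°.

Emit:
{"method": "carry_out", "body": {"commands": [[[0.15,0,0,0,0,0],[0.15,0,0,0,0,0],[0.1,0,-0.2,0,0,0],[0.05,0,-0.15,0,-0.01,0],[0.05,0,-0.13,0,-0.01,0],[0.05,0,-0.12,0,-0.01,0],[0.05,0,-0.1,0,-0.01,0],[0.05,0,-0.1,0,-0.01,0],[0.05,0,-0.1,0,-0.01,0],[0.05,0,-0.1,0,-0.01,0]]]}}

```text
clock: 15.7
tcp_pos: [0.618, -0.098, 0.0291]
tcp_rot: [0.023, 0.749, 0.661, -0.027]
ft_force: [0.1, 0.6, -3.1]
finger_gap: 0.0122
```

Run:
```python
from plan import *
s=sense();P=pose(s);print(P,s["ft_force"],s["torque"])
im=capture("top"); cv2.imwrite("pics/t9.png",im[:,:,::-1]);crop("pics/t9.png","pics/t9c.png",430,140,520,220,6)
im=capture("scene"); cv2.imwrite("pics/s9.png",im[:,:,::-1]);crop("pics/s9.png","pics/s9c.png",85,285,225,420,5)
```

```text
[[ 0.1236  0.9923 -0.0089  0.618 ]
 [ 0.9898 -0.124  -0.0702 -0.098 ]
 [-0.0708 -0.0002 -0.9975  0.0291]
 [ 0.      0.      0.      1.    ]] [ 0.1306  0.557  -3.1307] [ 0.5765 -0.0622 -0.023 ]
```

View pics/t9c.png

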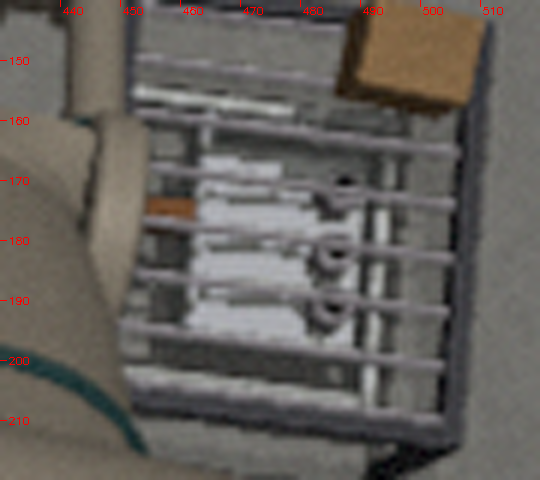

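View pics/s9c.png

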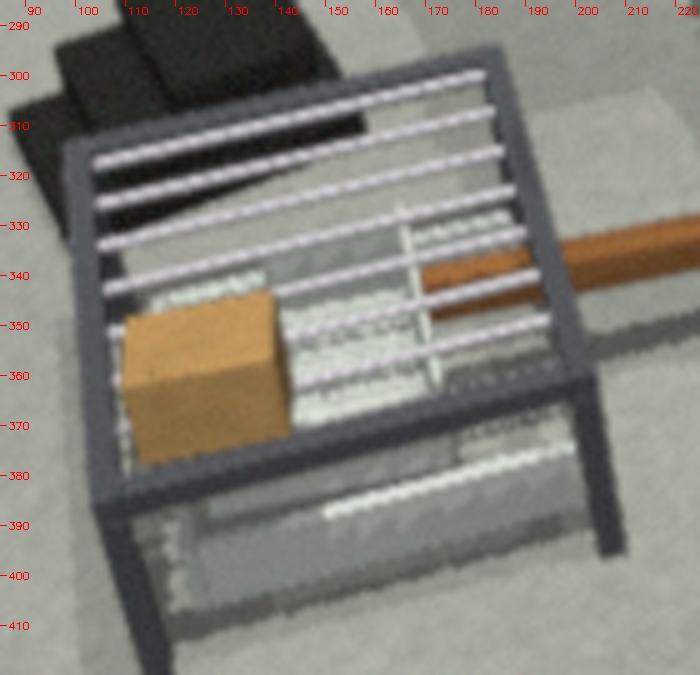

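The nuts rode up with the blade. Next I'll withdraw horizontally, starting gently.

Emit:
{"method": "carry_out", "body": {"commands": [[[0.15,0,-0.011,0,0,0],[0.3,0,-0.021,0,0,0],[0.45,0,-0.032,0,0,0],[0.6,0,-0.042,0,0,0],[0.8,0,-0.056,0,0,0],[1.0,0,-0.07,0,0,0],[1.1,0,-0.077,0,0,0],[1.2,0,-0.084,0,0,0],[1.3,0,-0.091,0,0,0],[1.3,0,-0.091,0,0,0]]]}}

```text
clock: 16.63
tcp_pos: [0.6284, -0.015, 0.0292]
tcp_rot: [0.023, 0.749, 0.661, -0.026]
ft_force: [0.3, -0.3, -4.1]
finger_gap: 0.0125
```

Emit:
{"method": "carry_out", "body": {"commands": [[[1.3,0,-0.091,0,0,0],[1.3,0,-0.091,0,0,0],[1.3,0,-0.091,0,0,0],[1.3,0,-0.091,0,0,0],[1.2,0,-0.084,0,0,0],[1.0,0,-0.07,0,0,0],[0.8,0,-0.056,0,0,0],[0.6,0,-0.042,0,0,0],[0.4,0,-0.028,0,0,0],[0.2,0,-0.014,0,0,0]]]}}

```text
clock: 17.47
tcp_pos: [0.64, 0.0773, 0.0292]
tcp_rot: [0.023, 0.749, 0.661, -0.026]
ft_force: [0.5, -0.2, -4.9]
finger_gap: 0.0122
```

Run:
```python
from plan import *
s=sense();P=pose(s);print(s["clock"],P,s["ft_force"],s["torque"])
im=capture("top"); cv2.imwrite("pics/t10.png",im[:,:,::-1]);crop("pics/t10.png","pics/t10c.png",370,120,520,230,5)
```

```text
17.4667 [[ 0.1236  0.9923 -0.0086  0.64  ]
 [ 0.9899 -0.1239 -0.0694  0.0773]
 [-0.0699  0.     -0.9976  0.0292]
 [ 0.      0.      0.      1.    ]] [ 0.4581 -0.2133 -4.8862] [ 0.1983 -0.074  -0.0165]
```

View pics/t10c.png

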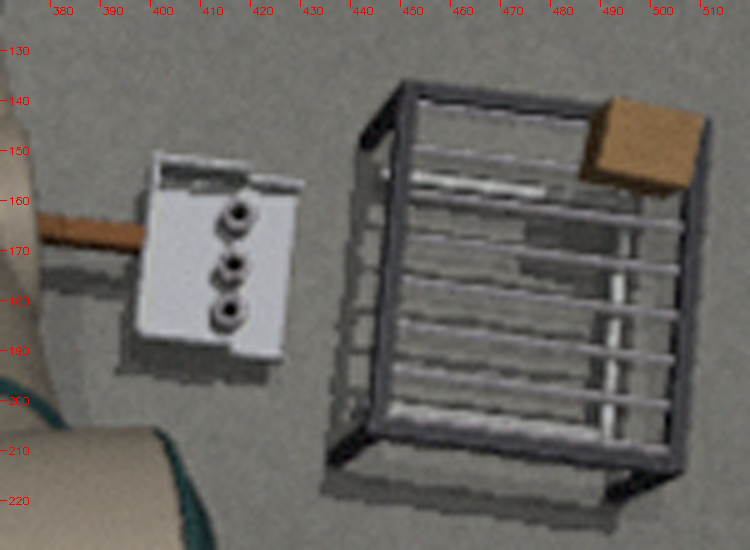

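All three nuts are in the blade at (416,163), (415,173) and (414,182). Next I'll tilt the nose up further, lift, and plan the carry and tip poses.

```bash
cat > tip.py <<'E'
from plan import *
L=.247
def nosepose(nx,ny,nz,yaw,pitch):
    M=down(0,0,0,yaw,pitch); n=M[:3,:3]@np.array([-L,0,.019]); M[:3,3]=np.array([nx,ny,nz])-n; return M
E
python3 - <<'E'
from tip import *
P=pose()
W0=down(.64,.0773+.02,.16,-1.695,.16)
W1=nosepose(.401,.372,.20,-1.658,.16)
A=nosepose(.401,.372,.10,-1.658,.07)
B=nosepose(.401,.372,.05,-1.658,-.75)
for M in (W0,W1,A,B): print(M[:3,3])
tw(P,W0,10);tw(W0,W1,20);tw(W1,A,10);tw(A,B,20)
E
```

```text
[0.64   0.0973 0.16  ]
[0.4225 0.6179 0.1794]
[0.4226 0.6188 0.1017]
[0.4156 0.5391 0.2323]
n 10 row [ 0.047 -0.025 -1.323  0.    -0.009 -0.   ]
    [0.6399 0.0804 0.0554]
    [0.6399 0.0839 0.0817]
    [0.6398 0.0879 0.1079]
    [0.6399 0.0924 0.134 ]
    [0.64   0.0973 0.16  ]
n 20 row [ 2.427 -1.356 -0.49  -0.     0.    -0.002]
    [0.598  0.2021 0.1639]
    [0.5553 0.3065 0.1678]
    [0.5118 0.4106 0.1716]
    [0.4675 0.5145 0.1755]
    [0.4225 0.6179 0.1794]
n 10 row [ 0.098  0.     0.771  0.     0.009 -0.   ]
    [0.4225 0.6175 0.1639]
    [0.4225 0.6174 0.1483]
    [0.4225 0.6176 0.1328]
    [0.4225 0.6181 0.1172]
    [0.4226 0.6188 0.1017]
n 20 row [-0.164 -0.    -0.77   0.     0.041  0.   ]
    [0.422  0.6119 0.1324]
    [0.4209 0.6001 0.1615]
    [0.4195 0.5838 0.1884]
    [0.4177 0.5632 0.2122]
    [0.4156 0.5391 0.2323]
```

Emit:
{"method": "carry_out", "body": {"commands": [[[0.05,0,-0.5,0,-0.009,0],[0.05,0,-1.0,0,-0.009,0],[0.05,0,-1.5,0,-0.009,0],[0.05,0,-1.8,0,-0.009,0],[0.05,0,-1.8,0,-0.009,0],[0.05,0,-1.8,0,-0.009,0],[0.05,0,-1.6,0,-0.009,0],[0.05,0,-1.4,0,-0.009,0],[0.05,0,-1.0,0,-0.009,0],[0.05,0,-0.5,0,-0.009,0]]]}}

```text
clock: 18.35
tcp_pos: [0.6433, 0.096, 0.1595]
tcp_rot: [0.054, 0.748, 0.659, -0.059]
ft_force: [0.4, 0.9, -3.1]
finger_gap: 0.0124
```

Run:
```python
from tip import *
s=sense();P=pose(s);print(s["clock"],P,s["ft_force"],s["torque"],s["joint_positions"])
tw(P,nosepose(.401,.372,.20,-1.658,.16),23)
im=capture("top"); cv2.imwrite("pics/t11.png",im[:,:,::-1])
```

```text
18.35 [[ 0.1235  0.9922 -0.0161  0.6433]
 [ 0.9795 -0.1245 -0.1584  0.096 ]
 [-0.1591  0.0038 -0.9872  0.1595]
 [ 0.      0.      0.      1.    ]] [ 0.3966  0.9146 -3.1041] [ 0.5212 -0.1553  0.015 ] [ 0.1282  0.459   1.4115 -0.1611  1.311   0.298 ]
n 23 row [ 2.114 -1.195 -0.431 -0.    -0.    -0.002]
    [0.6007 0.201  0.1634]
    [0.5573 0.3057 0.1673]
    [0.5132 0.4101 0.1713]
    [0.4682 0.5142 0.1753]
    [0.4225 0.6179 0.1794]
```

View pics/t11.png

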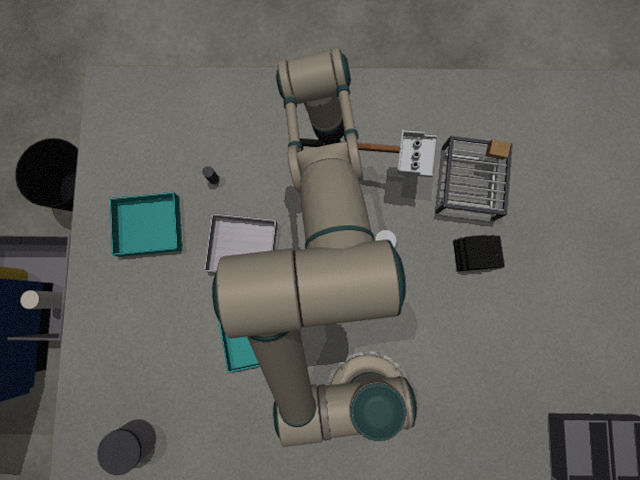

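Emit:
{"method": "carry_out", "body": {"commands": [[[0.47,-0.26,-0.09,0,0,0],[0.93,-0.53,-0.19,0,0,0],[1.4,-0.8,-0.28,0,0,0],[1.87,-1.06,-0.38,0,0,-0.002],[1.87,-1.06,-0.38,0,0,-0.002],[1.87,-1.06,-0.38,0,0,-0.002],[1.87,-1.06,-0.38,0,0,-0.002],[1.87,-1.06,-0.38,0,0,-0.002],[1.87,-1.06,-0.38,0,0,-0.002],[1.87,-1.06,-0.38,0,0,-0.002]]]}}

```text
clock: 19.23
tcp_pos: [0.5703, 0.2696, 0.1625]
tcp_rot: [0.052, 0.742, 0.665, -0.061]
ft_force: [0.3, 0.4, -4.0]
finger_gap: 0.0124
```

Emit:
{"method": "carry_out", "body": {"commands": [[[1.87,-1.06,-0.38,0,0,-0.002],[1.87,-1.06,-0.38,0,0,-0.002],[1.87,-1.06,-0.38,0,0,-0.002],[1.87,-1.06,-0.38,0,0,-0.002],[1.87,-1.06,-0.38,0,0,-0.002],[1.87,-1.06,-0.38,0,0,-0.002],[1.87,-1.06,-0.38,0,0,-0.002],[1.87,-1.06,-0.38,0,0,-0.002],[1.87,-1.06,-0.38,0,0,-0.002],[1.87,-1.06,-0.38,0,0,-0.002]]]}}

```text
clock: 20.07
tcp_pos: [0.484, 0.4696, 0.1706]
tcp_rot: [0.052, 0.736, 0.673, -0.062]
ft_force: [-0.2, 0.4, -3.6]
finger_gap: 0.0123
```

Emit:
{"method": "carry_out", "body": {"commands": [[[1.87,-1.06,-0.38,0,0,-0.002],[1.87,-1.06,-0.38,0,0,-0.002],[1.87,-1.06,-0.38,0,0,-0.002],[1.87,-1.06,-0.38,0,0,-0.002],[1.87,-1.06,-0.38,0,0,-0.002],[1.87,-1.06,-0.38,0,0,-0.002],[1.4,-0.8,-0.28,0,0,0],[0.93,-0.53,-0.19,0,0,0],[0.47,-0.26,-0.09,0,0,0],[0,0,0,0,0,0]]]}}

```text
clock: 20.9
tcp_pos: [0.4176, 0.6182, 0.1768]
tcp_rot: [0.051, 0.731, 0.677, -0.061]
ft_force: [-0.3, 0.9, -3.6]
finger_gap: 0.0126
```

Run:
```python
from tip import *
s=sense();P=pose(s);print(s["clock"],P,s["ft_force"],s["torque"],s["joint_positions"])
A=nosepose(.401,.372,.10,-1.658,.07)
tw(P,A,10); tw(A,nosepose(.401,.372,.05,-1.658,-.75),20)
for n in("top","scene"): im=capture(n); cv2.imwrite(f"pics/{n[0]}12.png",im[:,:,::-1])
```

```text
20.9 [[ 0.0749  0.997  -0.0202  0.4176]
 [ 0.9843 -0.0772 -0.1586  0.6182]
 [-0.1597 -0.008  -0.9871  0.1768]
 [ 0.      0.      0.      1.    ]] [-0.2722  0.8702 -3.6277] [ 0.332  -0.0314 -0.0007] [ 0.9225  0.6521  1.0151 -0.0798  1.6138  1.0012]
n 10 row [ 0.097  0.052  0.746 -0.001  0.009  0.001]
    [0.4185 0.6177 0.1618]
    [0.4195 0.6176 0.1468]
    [0.4205 0.6177 0.1317]
    [0.4215 0.6181 0.1167]
    [0.4226 0.6188 0.1017]
n 20 row [-0.164 -0.    -0.77   0.     0.041  0.   ]
    [0.422  0.6119 0.1324]
    [0.4209 0.6001 0.1615]
    [0.4195 0.5838 0.1884]
    [0.4177 0.5632 0.2122]
    [0.4156 0.5391 0.2323]
```

View pics/t12.png

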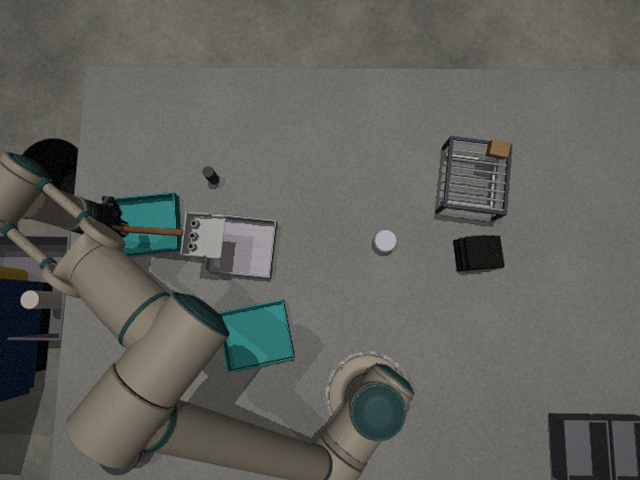

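View pics/s12.png

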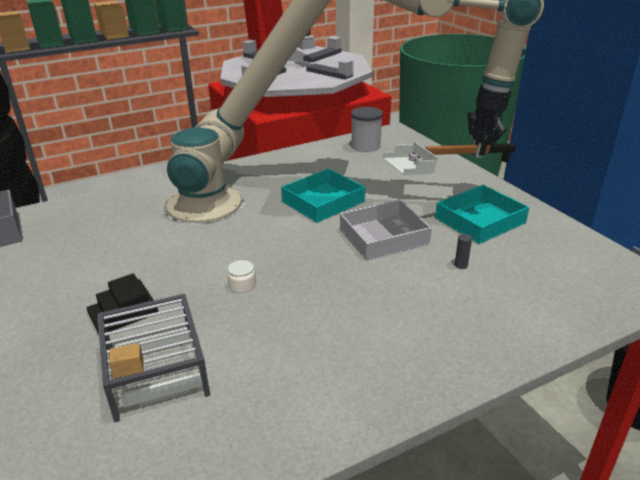

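Run:
```python
from tip import *
P=pose(); n=P@np.array([-L,0,.019,1]); print("nose kin",n[:3]); print(proj("top",n[:3]),proj("scene",n[:3]))
print(cast("top",(222,238.5),n[2]))
crop("pics/t12.png","pics/t12c.png",170,195,290,290,6);crop("pics/s12.png","pics/s12c.png",330,130,530,260,4)
```

```text
nose kin [0.3997 0.3702 0.1983]
[223.8415 237.5123] [393.1156 166.0433]
[0.3973 0.3746 0.1983]
```

View pics/t12c.png

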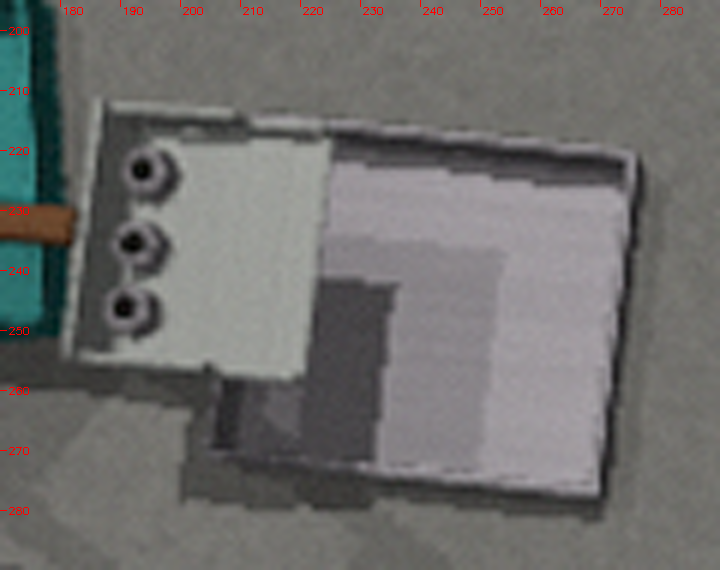

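View pics/s12c.png

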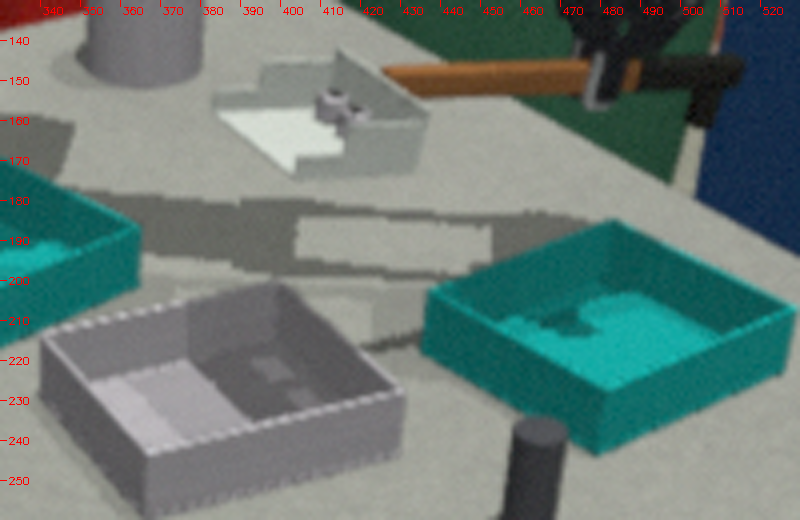

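The nuts rest against the blade's back wall and the nose is over the dish. Next I'll lower and then tip about the nose.

Emit:
{"method": "carry_out", "body": {"commands": [[[0,0.05,0.4,0,0.009,0],[0,0.05,0.7,0,0.009,0],[0,0.05,0.9,0,0.009,0],[0,0.05,1.0,0,0.009,0],[0,0.05,1.0,0,0.009,0],[0,0.05,1.0,0,0.009,0],[0,0.05,0.9,0,0.009,0],[0,0.05,0.7,0,0.009,0],[0,0.05,0.5,0,0.009,0],[0,0.05,0.3,0,0.009,0]]]}}

```text
clock: 21.83
tcp_pos: [0.4232, 0.6062, 0.1035]
tcp_rot: [0.021, 0.734, 0.678, -0.029]
ft_force: [0.9, -0.2, -4.5]
finger_gap: 0.0123
```

Run:
```python
from tip import *
s=sense();P=pose(s);print(s["clock"],P[:3,3],P[2],s["ft_force"])
n=P@np.array([-L,0,.019,1]); print(n)
tw(P,nosepose(n[0],n[1],.05,-1.658,-.75),20)
```

```text
21.8333 [0.4232 0.6062 0.1035] [-0.0705 -0.0079 -0.9975  0.1035] [ 0.9161 -0.2477 -4.4601]
[0.4033 0.3593 0.102  1.    ]
n 20 row [-0.167  0.005 -0.761 -0.     0.041  0.   ]
    [0.423  0.5992 0.1339]
    [0.4224 0.5873 0.1627]
    [0.4213 0.5709 0.1891]
    [0.4198 0.5504 0.2125]
    [0.4179 0.5264 0.2323]
```

Emit:
{"method": "carry_out", "body": {"commands": [[[-0.17,0,-0.76,0,0.041,0],[-0.17,0,-0.76,0,0.041,0],[-0.17,0,-0.76,0,0.041,0],[-0.17,0,-0.76,0,0.041,0],[-0.17,0,-0.76,0,0.041,0],[-0.17,0,-0.76,0,0.041,0],[-0.17,0,-0.76,0,0.041,0],[-0.17,0,-0.76,0,0.041,0],[-0.17,0,-0.76,0,0.041,0],[-0.17,0,-0.76,0,0.041,0]]]}}

```text
clock: 22.67
tcp_pos: [0.4214, 0.5811, 0.1782]
tcp_rot: [-0.118, 0.724, 0.668, 0.123]
ft_force: [0.1, -0.1, -4.7]
finger_gap: 0.0123
```

Emit:
{"method": "carry_out", "body": {"commands": [[[-0.17,0,-0.76,0,0.041,0],[-0.17,0,-0.76,0,0.041,0],[-0.17,0,-0.76,0,0.041,0],[-0.17,0,-0.76,0,0.041,0],[-0.17,0,-0.76,0,0.041,0],[-0.17,0,-0.76,0,0.041,0],[-0.17,0,-0.76,0,0.041,0],[-0.17,0,-0.76,0,0.041,0],[-0.17,0,-0.76,0,0.041,0],[-0.17,0,-0.76,0,0.041,0]]]}}

```text
clock: 23.5
tcp_pos: [0.4175, 0.5288, 0.2351]
tcp_rot: [-0.251, 0.684, 0.631, 0.268]
ft_force: [-0.6, -0.1, -3.0]
finger_gap: 0.0124
```

Emit:
{"method": "carry_out", "body": {"commands": [[[0,0,0,0,0,0],[0,0,0,0,0,0],[0,0,0,0,0,0],[0,0,0,0,0,0],[0,0,0,0,0,0],[0,0,0,0,0,0],[0,0,0,0,0,0],[0,0,0,0,0,0],[0,0,0,0,0,0],[0,0,0,0,0,0]]]}}

```text
clock: 24.33
tcp_pos: [0.4175, 0.5301, 0.2341]
tcp_rot: [-0.251, 0.684, 0.63, 0.267]
ft_force: [0.0, -0.4, -2.8]
finger_gap: 0.0123
```

Run:
```python
from tip import *
s=sense();P=pose(s);print(s["clock"],P,s["ft_force"],s["torque"],s["joint_positions"])
for n in("top","scene"): im=capture(n); cv2.imwrite(f"pics/{n[0]}13.png",im[:,:,::-1])
crop("pics/t13.png","pics/t13c.png",170,195,290,290,6);crop("pics/s13.png","pics/s13c.png",330,130,530,260,4)
```

```text
24.3333 [[ 0.0627  0.9969  0.0483  0.4175]
 [ 0.7289 -0.0788  0.68    0.5301]
 [ 0.6817 -0.0074 -0.7316  0.2341]
 [ 0.      0.      0.      1.    ]] [ 0.0163 -0.3977 -2.8072] [-0.5939  0.0806 -0.0363] [0.4724 0.2247 1.8316 0.8798 0.8591 0.0325]
```

View pics/t13c.png

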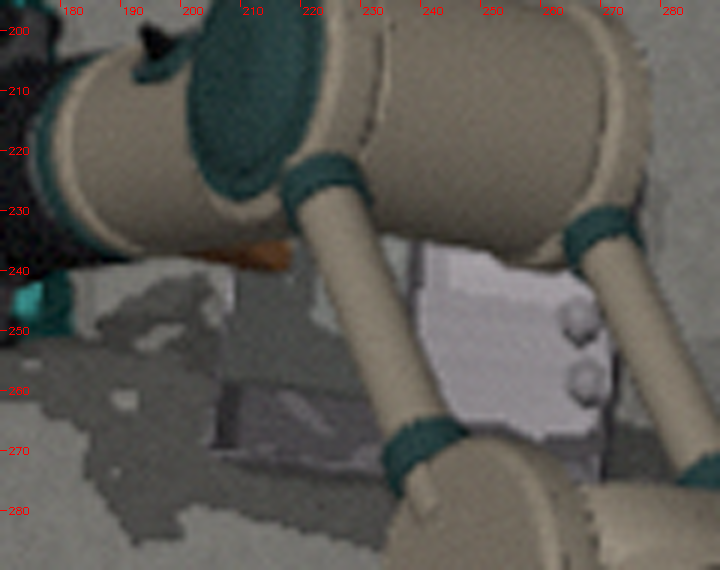

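View pics/s13c.png

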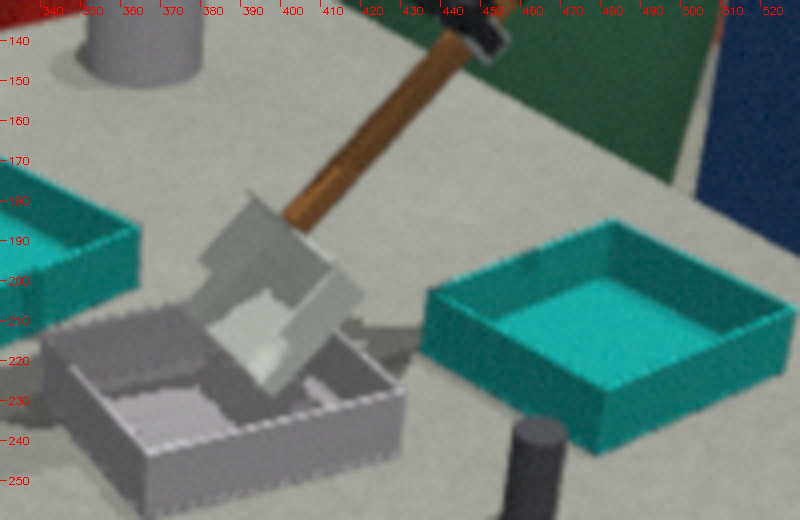

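Run:
```python
from tip import *
P=pose()
Q=down(.45,.60,.19,-1.66,0); tw(P,Q,15)
R=down(.633,.2355,.06,-1.87,0); tw(Q,R,20)
```

```text
n 15 row [ 0.35   0.177  0.461 -0.001 -0.05   0.   ]
    [0.4242 0.5464 0.2299]
    [0.4308 0.5619 0.2232]
    [0.4373 0.5762 0.2141]
    [0.4437 0.589  0.203 ]
    [0.45 0.6  0.19]
n 20 row [-1.615  1.252  0.65   0.     0.     0.011]
    [0.4927 0.5303 0.164 ]
    [0.5324 0.4589 0.138 ]
    [0.569  0.3859 0.112 ]
    [0.6026 0.3113 0.086 ]
    [0.633  0.2355 0.06  ]
```

Emit:
{"method": "carry_out", "body": {"commands": [[[0.35,0.18,0.46,0,-0.05,0],[0.35,0.18,0.46,0,-0.05,0],[0.35,0.18,0.46,0,-0.05,0],[0.35,0.18,0.46,0,-0.05,0],[0.35,0.18,0.46,0,-0.05,0],[0.35,0.18,0.46,0,-0.05,0],[0.35,0.18,0.46,0,-0.05,0],[0.35,0.18,0.46,0,-0.05,0],[0.35,0.18,0.46,0,-0.05,0],[0.35,0.18,0.46,0,-0.05,0]]]}}

```text
clock: 25.27
tcp_pos: [0.4394, 0.5817, 0.2121]
tcp_rot: [-0.087, 0.729, 0.673, 0.088]
ft_force: [1.1, 0.2, -2.6]
finger_gap: 0.0127
```

Emit:
{"method": "carry_out", "body": {"commands": [[[0.35,0.18,0.46,0,-0.05,0],[0.35,0.18,0.46,0,-0.05,0],[0.35,0.18,0.46,0,-0.05,0],[0.35,0.18,0.46,0,-0.05,0],[0.35,0.18,0.46,0,-0.05,0],[0,0,0,0,0,0],[0,0,0,0,0,0],[0,0,0,0,0,0],[0,0,0,0,0,0],[0,0,0,0,0,0]]]}}

```text
clock: 26.1
tcp_pos: [0.4501, 0.6005, 0.1928]
tcp_rot: [-0.003, 0.735, 0.678, -0.002]
ft_force: [0.1, -0.1, -2.6]
finger_gap: 0.0124
```

Run:
```python
from tip import *
s=sense();P=pose(s);print(s["clock"],P,s["ft_force"],s["torque"],s["joint_positions"])
tw(P,down(.633,.2355,.17,-1.87,0),18)
for n in("top","scene"): im=capture(n); cv2.imwrite(f"pics/{n[0]}14.png",im[:,:,::-1])
crop("pics/t14.png","pics/t14c.png",170,195,290,290,6)
```

```text
26.1 [[ 0.0798  0.9968 -0.0069  0.4501]
 [ 0.9968 -0.0798  0.0019  0.6005]
 [ 0.0013 -0.0071 -1.      0.1928]
 [ 0.      0.      0.      1.    ]] [ 0.0765 -0.1035 -2.5569] [0.046  0.0024 0.052 ] [0.8319 0.5657 1.1269 0.0065 1.4523 0.911 ]
n 18 row [-1.804  1.383  0.121 -0.    -0.     0.012]
    [0.493  0.5308 0.188 ]
    [0.5328 0.4594 0.1834]
    [0.5695 0.3862 0.1788]
    [0.6029 0.3116 0.1744]
    [0.633  0.2355 0.17  ]
```

View pics/t14c.png

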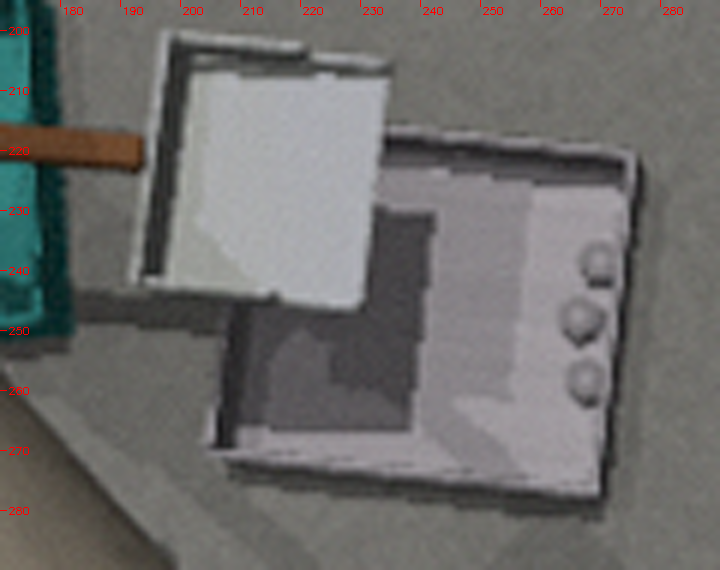

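View pics/s14.png

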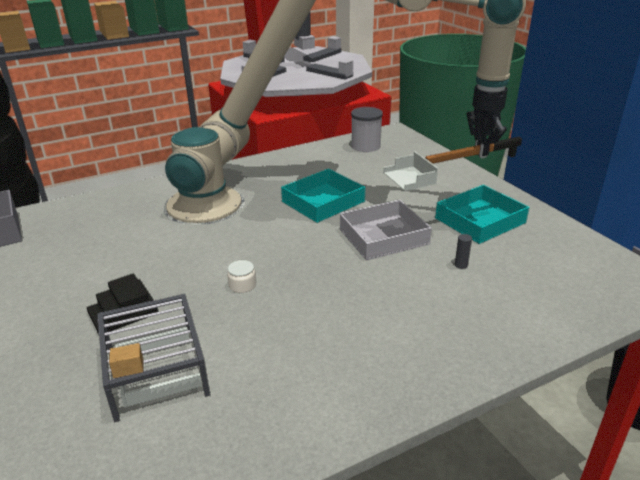

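All three nuts are in the dish at (270,239), (266,248) and (267,259), and the scoop is empty. Next I'll take the scoop back to its original free spot.

Emit:
{"method": "carry_out", "body": {"commands": [[[-0.9,0.69,0.06,0,0,0.006],[-1.8,1.38,0.12,0,0,0.012],[-1.8,1.38,0.12,0,0,0.012],[-1.8,1.38,0.12,0,0,0.012],[-1.8,1.38,0.12,0,0,0.012],[-1.8,1.38,0.12,0,0,0.012],[-1.8,1.38,0.12,0,0,0.012],[-1.8,1.38,0.12,0,0,0.012],[-1.8,1.38,0.12,0,0,0.012],[-1.8,1.38,0.12,0,0,0.012]]]}}

```text
clock: 27.03
tcp_pos: [0.5584, 0.4126, 0.1799]
tcp_rot: [-0.002, 0.772, 0.635, -0.002]
ft_force: [-0.3, -0.0, -3.4]
finger_gap: 0.0122
```

Emit:
{"method": "carry_out", "body": {"commands": [[[-1.8,1.38,0.12,0,0,0.012],[-1.8,1.38,0.12,0,0,0.012],[-1.8,1.38,0.12,0,0,0.012],[-1.8,1.38,0.12,0,0,0.012],[-1.8,1.38,0.12,0,0,0.012],[-1.8,1.38,0.12,0,0,0.012],[-1.8,1.38,0.12,0,0,0.012],[-1.5,1.15,0.1,0,0,0.01],[-0.9,0.69,0.06,0,0,0.006],[0,0,0,0,0,0]]]}}

```text
clock: 27.87
tcp_pos: [0.6349, 0.2387, 0.1689]
tcp_rot: [-0.002, 0.804, 0.595, -0.003]
ft_force: [-0.4, -0.8, -3.7]
finger_gap: 0.0125
```

Run:
```python
from tip import *
s=sense();P=pose(s);print(s["clock"],P,s["ft_force"])
lin(P,down(P[0,3],P[1,3],.024,np.arctan2(-P[1,0],-P[0,0]),0),1)
```

```text
27.8667 [[ 0.2922  0.9563 -0.0068  0.6349]
 [ 0.9564 -0.2922 -0.0006  0.2387]
 [-0.0026 -0.0063 -1.      0.1689]
 [ 0.      0.      0.      1.    ]] [-0.3547 -0.7596 -3.6515]
[0.038, 0.092, 14.49, -0.006, 0.003, -0.0]
```

Emit:
{"method": "carry_out", "body": {"commands": [[[0,0,0.8,-0.006,0.002,0],[0,0,1.6,0,0,0],[0,0,2.0,0,0,0],[0,0,2.0,0,0,0],[0,0,2.0,0,0,0],[0,0,2.0,0,0,0],[0,0,1.6,0,0,0],[0,0,1.2,0,0,0],[0,0,0.8,0,0,0],[0,0,0.4,0,0,0]]]}}

```text
clock: 28.7
tcp_pos: [0.6332, 0.2426, 0.0239]
tcp_rot: [-0.001, 0.803, 0.596, -0.001]
ft_force: [-0.2, -0.4, -2.9]
finger_gap: 0.0123
```

Emit:
{"method": "carry_out", "body": {"commands": [[[0,0,0.1,0,0,0],[0,0,0.1,0,0,0],[0,0,0.1,0,0,0],[0,0,0.1,0,0,0],[0,0,0.1,0,0,0],[0,0,0,0,0,0],[0,0,0,0,0,0],[0,0,0,0,0,0],[0,0,0,0,0,0],[0,0,0,0,0,0]]]}}

```text
clock: 29.53
tcp_pos: [0.634, 0.2421, 0.0201]
tcp_rot: [-0.001, 0.803, 0.596, 0.0]
ft_force: [-0.5, -0.9, -0.7]
finger_gap: 0.0126
```

Emit:
{"method": "carry_out", "body": {"commands": [[[0,0,0.05,0,0,0],[0,0,0,0,0,0],[0,0,0,0,0,0],[0,0,0,0,0,0],[0,0,0,0,0,0],[0,0,0,0,0,0],[0,0,0,0,0,0],[0,0,0,0,0,0],[0,0,0,0,0,0],[0,0,0,0,0,0]]], "gripper": 0}}

```text
clock: 30.37
tcp_pos: [0.6339, 0.2422, 0.0194]
tcp_rot: [-0.001, 0.803, 0.596, -0.0]
ft_force: [-0.2, -1.5, -0.8]
finger_gap: 0.0853
```

Emit:
{"method": "carry_out", "body": {"commands": [[[0,0,-0.4,0,0,0],[0,0,-0.8,0,0,0],[0,0,-1.5,0,0,0],[0,0,-2.0,0,0,0],[0,0,-2.5,0,0,0],[0,0,-2.5,0,0,0],[0,0,-2.5,0,0,0],[0,0,-2.0,0,0,0],[0,0,-1.5,0,0,0],[0,0,-0.8,0,0,0]]]}}

```text
clock: 31.2
tcp_pos: [0.6351, 0.2423, 0.1881]
tcp_rot: [0.0, 0.803, 0.596, 0.002]
ft_force: [0.7, -0.3, -0.9]
finger_gap: 0.0854
```

Emit:
{"method": "carry_out", "body": {"commands": [[[1.5,0,-0.5,0,0,0],[2.5,0,-0.5,0,0,0],[2.5,0,-0.5,0,0,0],[2.5,0,-0.5,0,0,0],[2.5,0,-0.5,0,0,0],[2.5,0,-0.5,0,0,0],[2.5,0,-0.5,0,0,0],[1.5,0,0,0,0,0],[0,0,0,0,0,0],[0,0,0,0,0,0]]]}}

```text
clock: 32.03
tcp_pos: [0.6856, 0.4146, 0.2184]
tcp_rot: [-0.001, 0.802, 0.597, -0.001]
ft_force: [-0.5, -0.3, -0.2]
finger_gap: 0.0852
```

Run:
```python
from tip import *
s=sense();print(s["clock"],s["tcp_pos"],s["ft_force"],s["finger_gap"])
for n in("top","scene"): im=capture(n); cv2.imwrite(f"pics/{n[0]}15.png",im[:,:,::-1])
```

```text
32.0333 [0.6856 0.4146 0.2184] [-0.4829 -0.2506 -0.2315] 0.0852233757910516
```

View pics/t15.png

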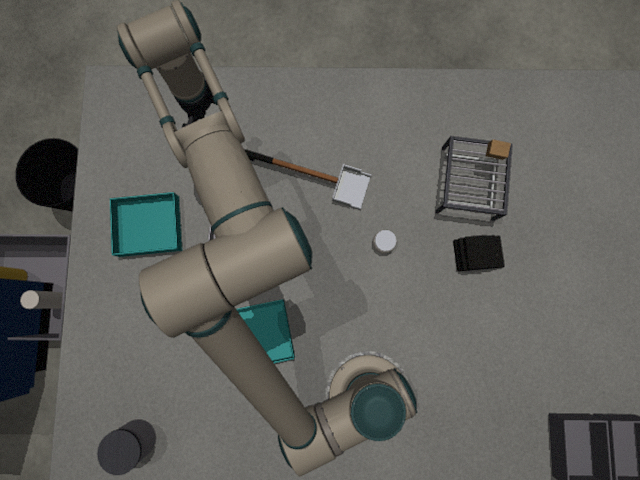

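View pics/s15.png

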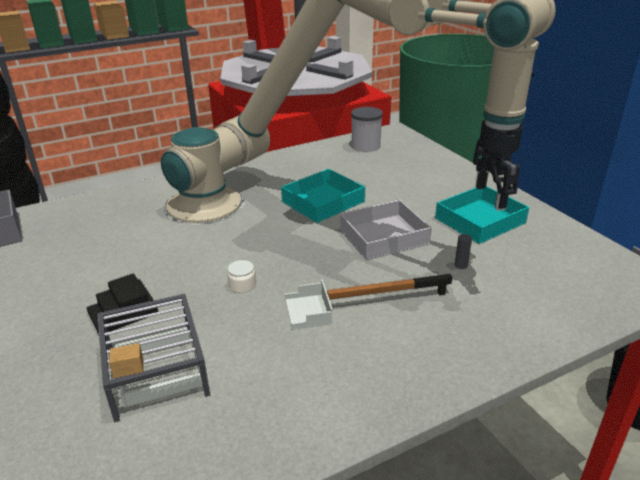

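The scoop lies flat and right way up at (350,185) in the top view, with the dish, tin, chock, socket and patch box where they were. The gripper is clear of everything, so I'm handing in.

```bash
python3 -c "
from cell import *
print(finish_job())"
```

```text
the job is handed in; nothing more can be done
None
```

I gathered all three nuts from under the shelf with the scoop, carried them out and tipped them into the grey steel dish. I then laid the scoop flat, right way up, back at its starting place. The job was handed in at about 32 s of the 69 s allowed.

**Last checks:**
- **Nuts:** the last clear view of the dish, just after tipping, showed all three in it and the scoop empty. In the final pictures the arm and the dish walls hid them, so I didn't see them again before handing in.
- **Scoop:** it lies flat within about 7 mm of its start, with the gripper open and well clear of everything.
- **Other things:** the tin, socket, chock, patch box and turquoise dishes look unmoved.
- **Contact:** the highest wrist force I read was about 13 N, when the nose met the kerb's back. I saw no sign of the scoop touching the shelf.
- **Disagreement:** the nose position worked out from the arm was several millimetres further forward than the pictures showed. I stopped the push when the force rose, not at that computed position.

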